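Take one sample out of a packed cold shipper and repack it

TASK

Get the green-capped tube out of the white foam cold shipper and lay it on the roller mixer, in a valley between two rollers. To reach it, first set the temperature logger and then the light-blue ice brick aside in the grey side tray; afterwards repack the shipper just as it was, the ice brick down in its slot over the remaining tubes and the logger back in its notches on top, and leave the orange- and blue-capped tubes lying where they are.

Things in the scene. Friction and masses are not known exactly. Their poses are not given: they have to be found in the camera images.
- shipper: Open white foam box, fixed, 156 (x) by 256 (y) mm, rim 70 high; origin at the centre of its underside, z up. Inside 124 by 200, floor 4 high. Three tube cradles along x at y = -58, 0, +58; a tube's axis lies 22 above the worktop. Saddles (9 high) stand only at x = -32 and +34, so at a tube's middle fingers have room on both sides down to the floor.
- brick_seat (a point): Where the ice brick's centre lies in the shipper, 51 mm above the worktop; axes as the shipper's. The brick lies along y, its ends on ledges 42 high in slots of the two y-end walls, with 5 mm of play each way in x and 5 in y; tubes below it.
- logger_seat (a point): Where the logger's centre lies in the shipper, at its y = +29 mm, 71.5 mm above the worktop; axes as the shipper's. The logger lies along x, its ends on seats 61.5 high in notches of the two x-end walls (36 wide in y, open at the ends; the logger bears on 12 mm of wall at each end), 1.5 mm above the brick.
- logger_center (a point): White stick temperature logger with a dark grey end cap and small display, 150 (x) by 26 (y) by 20 mm high, 60 g. The point is its centre, half-way up; x along its length towards the grey cap, z up. At the start it lies across the top of the shipper.
- brick_center (a point): Light-blue hard-shell ice brick, 60 (x) by 226 (y) by 18 mm thick, about 260 g. The point is its centre, half-way up; y along its length, z up. At the start it lies in the shipper over the tubes and under the logger.
- tube_green_center (a point): 50 ml screw-cap tube with a green cap, 116 mm long, body 32 across, cap 36 across and 14 long, conical foot, about 60 g. The point is its centre, half-way along, on its axis; z runs along the tube from foot to cap. At the start it lies level in one of the shipper's three cradles, cap to the shipper's +x.
- tube_orange_center (a point): 50 ml screw-cap tube with an orange cap, 116 mm long, body 32 across, cap 36 across and 14 long, conical foot, about 60 g. The point is its centre, half-way along, on its axis; z runs along the tube from foot to cap. At the start it lies level in one of the shipper's three cradles, cap to the shipper's +x.
- tube_blue_center (a point): 50 ml screw-cap tube with a blue cap, 116 mm long, body 32 across, cap 36 across and 14 long, conical foot, about 60 g. The point is its centre, half-way along, on its axis; z runs along the tube from foot to cap. At the start it lies level in one of the shipper's three cradles, cap to the shipper's +x.
- side_tray: Grey flat tray, fixed, 270 (x) by 180 (y) mm, floor 3 thick, rim 14 high and 4 thick; empty at the start, with room for logger and brick side by side along x. Origin at the centre of its underside; z up.
- mixer: Roller mixer, fixed, off. Four dark rollers along x, 30 mm thick, 160 long, axes at y = -54, -18, 18, 54 and 40 above the worktop, stiff to turn. Valleys at y = -36, 0, 36: a tube lies there along x, axis 65 to 68 up; roller tops are 55 up. Motor housing 58 high at x = -130 to -84, end plate 52 high at x = 82 to 92. Origin on the worktop under the rollers' middle; z up.

How it is judged:
On the way, in this order (a step that is already met when the one before it is completed fails the run):
1. the logger lies flat in the side tray, released (x of logger_center in the frame of side_tray between -0.09 and 0.09 m and y of logger_center in the frame of side_tray between -0.08 and 0.08 m and z of logger_center in the frame of side_tray between 0.008 and 0.018 m and contact force between the fingers and logger below 0.1 N and linear speed of logger below 0.03 m/s), for 0.2 s.
2. the ice brick lies flat in the side tray, released (x of brick_center in the frame of side_tray between -0.055 and 0.055 m and y of brick_center in the frame of side_tray between -0.065 and 0.065 m and z of brick_center in the frame of side_tray between 0.007 and 0.017 m and contact force between the fingers and brick below 0.1 N and linear speed of brick below 0.03 m/s), for 0.2 s.
3. the green-capped tube lies in a valley of the roller mixer, released (x of tube_green_center in the frame of mixer between -0.03 and 0.03 m and y of tube_green_center in the frame of mixer between -0.045 and 0.045 m and z of tube_green_center in the frame of mixer between 0.0625 and 0.0705 m and angle between the z axis of tube_green_center and the x axis of mixer, either way round below 0.15 rad and contact force between the fingers and tube_green below 0.1 N and linear speed of tube_green below 0.03 m/s), for 0.2 s.
4. the ice brick lies in its slot in the shipper again, released (x of brick_center in the frame of shipper between -0.008 and 0.008 m and y of brick_center in the frame of shipper between -0.008 and 0.008 m and z of brick_center in the frame of shipper between 0.048 and 0.054 m and contact force between the fingers and brick below 0.1 N and linear speed of brick below 0.03 m/s), for 0.2 s.
At the end, for the whole second after the job is handed in: Green-capped tube in a valley of the mixer (axis 62.5 to 70.5 mm up, within 8 deg, 30 mm of mid-roller); brick in its slot (8 mm, height 3 mm); logger in its notches (12 mm along, 8 mm across, height 3 mm, 7 deg); orange and blue tubes within 15 mm of where they lay; all released, at rest (all of step 3 and all of step 4 and x of logger_center in the frame of shipper between -0.012 and 0.012 m and y of logger_center in the frame of shipper between 0.021 and 0.037 m and z of logger_center in the frame of shipper between 0.0685 and 0.0745 m and angle between the x axis of logger_center and the x axis of shipper, either way round below 0.12 rad and contact force between the fingers and logger below 0.1 N and linear speed of each of logger, tube_orange, tube_blue below 0.03 m/s and distance of each of tube_orange_center, tube_blue_center from where it was at the start of the episode below 0.015 m); the robot touches nothing.
It fails at once if the orange- or the blue-capped tube is moved more than 30 mm (distance of any of tube_orange_center, tube_blue_center from where it was at the start of the episode above 0.03 m).
It also fails if it takes over 144 s, if anything falls off the work surface, if the arm or the gripper's body presses on something with over 40 N, if the wrist force passes 120 N, or if a joint passes its speed limit or range.

ROBOT

A 7-joint arm with a two-finger parallel gripper is mounted at the origin on a cart in front of the work surface, level with it; the furniture and walls round the work are solid. World frame = base frame: x ahead of the robot, y to its left, z up, the work surface at z = 0. Lengths are in m, angles in rad, forces in N, time in s.
With the tool pointing down it reaches from about 0.4 to 0.85 m from the base axis. Payload 10.4 kg.
Tool frame: the origin (TCP) lies between the finger pads; the fingertips stand 14 mm ahead of it and the grasp point (between the pads) lies 5 mm behind it; z points along the fingers, y is the line along which they close (so a half turn about z gives the same grasp; the last joint's range is limited). The gripper opens to 87 mm and grips with 3 to 60 N. Pads are 19 mm wide; open, the fingers measure 117 mm over their backs; the gripper's body (75 mm by 190 mm) begins 51 mm behind the grasp point.
Start: joints at [-1.341, 0.332, -0.065, 1.46, 0.022, 1.35, -0.088], TCP at [0.156, 0.605, 0.203] pointing down, gripper open.
Joint ranges: [-2.6, 2.6], [-0.5, 2.12], [-1.47, 1.34], [0.16, 2.42], [-1.27, 4.41], [0.06, 2.06], [-2.6, 2.6]. Speed limits (rad/s): [2.22, 2.22, 2.79, 2.79, 3.14, 3.14, 3.14].

INTERFACE

Orientations are given as a unit quaternion [x, y, z, w].
In Python, from bench import * gives the robot as it stands.
- The arm moves only by the tool drive_tool, never from a script. Its argument "deltas" is a list of rows, each a list of 7 numbers: the turn, a rotation vector about the tool's x, y, z in degrees, then the shift along the tool's x, y, z in m, then the closure, from -1 (fully open) to 1 (shut). A call has 1 to 12 rows; each row is the pose to reach, as a shift and turn from the pose commanded when the call began, along the tool's axes at that moment; what a row does not reach only later rows make up. A row lasts 1/10 s, in which the tool goes at most 50 mm and 8.59 degrees, less where a joint would pass 70% of its speed; a pose out of reach is approached as far as the arm can. A call with a gripper value outside its range is refused whole. The fingers move at their own pace and stop on an object; "squeeze" is the grip in N (left out, the last holds). Time passes only in rows, so rows that repeat a pose let the fingers close. It gives the time, the measured TCP pose, the force and the opening at its end, in the units of the state.
- read_state(): the state, without advancing time (a new reading comes with each control period).
- camera(name): name is "side" or "top"; returns (picture, depth): 420x560x3 uint8, red, green, blue; 420x560 float32, m along the optical axis (not along the pixel's ray), 0 where there is no reading.
- camera_params(name): a dict with "K" (3x3 intrinsics, pixels), "k1" (the pictures are not rectified: a ray, as slopes to the right and down, at radius r is drawn at 1 + k1 r^2 times it, then the intrinsics apply), "R" (3x3) and "t" (3): a world point X has camera coordinates R X + t. Camera axes: x right, y down, z forward; pixel columns grow to the right and rows downward; lengths in m; the calibration is good to about 2 mm. A picture is of the moment at which its call begins. camera_params takes no time and is no camera call.
- close_job(): hands the job in, once; it reports no verdict.
Trained networks look in the newest picture that a camera, given by its name, has taken for a name from the list of things; names that differ only in an ending like _2 or _b are one class to them, and where a whole thing is asked for, a point or a joint stands for the part that bears it (a point fixed in the world has none). Each returns a list of dicts, best first, with "score" (0 to 1); they miss things now and then, are a little off and sometimes report something else, mostly with a low value. They report only what shows in the picture. A call takes as long as a camera call.
- outline_of(label, camera): "pixels" (420x560 bool, what is visible of it) and "location" ([column, row] as shares, 0 to 1, of the picture: columns of its width, rows of its height, amid what is visible of it).
- tip_of(label, camera): "location" ([column, row] as shares, 0 to 1, of the picture: columns of its width, rows of its height: a listed point, or the origin of a listed thing).
The state is a dict: "time": time; "joint_positions": joint angles; "joint_vel": joint speeds; "joint_torque": joint torques, N m; "ee_pos": TCP position; "eef_rot": TCP orientation; "ft_force": force on the tool from outside, world axes, zero at the start; "torque": the same for the moment, N m; "width": finger opening in m.
Only numpy, scipy, OpenCV 4.12 (cv2) and the standard library are available. Lean on these libraries where they do the work, as an engineer would, in place of code of your own. Each camera call takes 0.05 s, during which the arm holds its last target. There are 200 camera calls.

## Working session

There is one attempt and no reset: what is moved stays moved. The work goes in short steps, Python scripts to look and compute and a tool call to move; the robot and the scene stay as the last step left them, time stands still between calls to the robot, and variables do not carry over. Pictures are saved under pics/ and viewed, on a budget of 14 in all, crops included, one or two more only if the job needs it, and the job is handed in when it is done.

Besides the shell and the picture viewer there is one more tool, called after "Request:" by a JSON object that holds its "op" and its "data". drive_tool: Moves the arm, as the interface text tells. Its arguments: {"type":"object","properties":{"deltas":{"type":"array"},"squeeze":{"type":"number"}},"required":["deltas"]}

```bash
ls; mkdir -p pics; python3 - <<'E'
from bench import *
import cv2
print(read_state())
for n in ("top","side"):
    im,d=camera(n); cv2.imwrite(f"pics/{n}0.png",im[:,:,::-1]); print(n,camera_params(n))
E
```

```text
pics
{'time': 0.0, 'joint_positions': array([-1.34058104,  0.3328515 , -0.06469989,  1.46094115,  0.0216128 ,
        1.34986055, -0.08852487]), 'joint_vel': array([ 0.00060935, -0.00118123,  0.00121656,  0.00017485,  0.00114578,
        0.0013466 , -0.0026295 ]), 'joint_torque': array([-1.13774557e-03, -6.23251748e+01,  2.36538268e-02, -3.89908397e+01,
       -6.15770719e-02,  3.95819067e-02,  1.18604175e-04]), 'ee_pos': array([0.15624196, 0.60474219, 0.20196675]), 'eef_rot': array([ 1.26071821e-01,  9.92020882e-01, -6.80552855e-04, -4.87758367e-05]), 'ft_force': array([ 0.47628366,  0.21698362, -0.53806759]), 'torque': array([ 0.01368997, -0.00363733, -0.01856231]), 'width': 0.08679373530641835}
top {'K': array([[436.65507499,   0.        , 281.14065716],
       [  0.        , 436.65507499, 217.39692224],
       [  0.        ,   0.        ,   1.        ]]), 'k1': -0.03959803982811629, 'R': array([[ 0.02607261, -0.99937118, -0.02403059],
       [-0.98568028, -0.02169442, -0.16722359],
       [ 0.16659711,  0.02804643, -0.9856261 ]]), 't': array([-0.00313756,  0.47762078,  1.21521879])}
side {'K': array([[443.62294778,   0.        , 277.46546421],
       [  0.        , 443.62294778, 214.48849421],
       [  0.        ,   0.        ,   1.        ]]), 'k1': -0.09721869896863385, 'R': array([[-9.82708982e-01, -1.85155699e-01, -6.50911607e-04],
       [-1.07602410e-01,  5.73950780e-01, -8.11789519e-01],
       [ 1.50681047e-01, -7.97682812e-01, -5.83949786e-01]]), 't': array([0.48676935, 0.14054277, 1.11166637])}
```

View pics/top0.png

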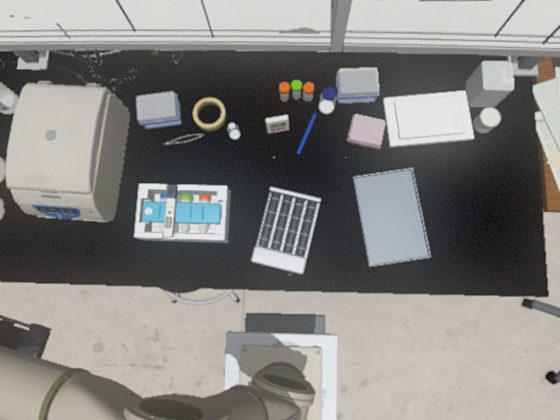

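View pics/side0.png

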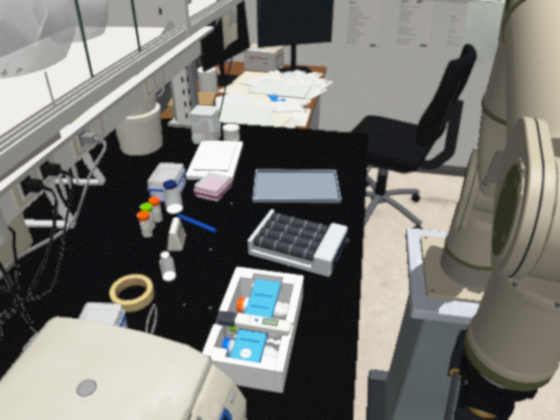

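The top picture shows the shipper at (182,213) with the logger across it at (170,212), its dark cap towards world +x. The brick is under the logger, and the caps are blue (163,197), green (186,197) and orange (204,198). The mixer is at (287,231) with its housing towards -x, and the tray is at (391,217). The side picture shows the same layout.

```bash
cat > h.py <<'E'
from bench import *
import numpy as np, cv2
from scipy.spatial.transform import Rotation as Rn
def world(cam,depth,mask=None,px=None,z=None):
    """pixels (mask or Nx2 col,row) -> world; by depth, or on plane z"""
    p=camera_params(cam);K=p["K"]
    if px is None:
        r,c=np.nonzero(mask); px=np.c_[c,r]
    px=np.asarray(px,float).reshape(-1,2)
    s=cv2.undistortPoints(px.reshape(-1,1,2),K,np.array([p["k1"],0,0,0])).reshape(-1,2)
    ray=np.c_[s,np.ones(len(s))]
    C=-p["R"].T@p["t"]
    if z is not None:
        w=ray@p["R"]; return C+w*((z-C[2])/w[:,2])[:,None]
    ii=px.round().astype(int); d=depth[ii[:,1],ii[:,0]]; ok=d>0
    return ((ray*d[:,None])[ok]-p["t"])@p["R"]
def rect(P,lo,hi):
    q=P[(P[:,2]>lo)&(P[:,2]<hi)]
    (c,s,a)=cv2.minAreaRect((q[:,:2]*1000).astype(np.float32))
    return np.round(c,1),np.round(s,1),round(a,1),np.median(q[:,2]).round(4),len(q)
def find(label,cam,depth,lo,hi):
    o=outline_of(label,cam)
    if not o: print(label,cam,"none");return
    o=o[0]; P=world(cam,depth,o["pixels"]); 
    try: print(label,cam,round(o["score"],2),np.round(o["location"]*np.array([560,420])),rect(P,lo,hi))
    except Exception as e: print(label,cam,e,np.median(P,0))
def tip(label,cam,z):
    for t in tip_of(label,cam)[:1]:
        px=np.array(t["location"])*[560,420]
        print("tip",label,cam,round(t["score"],2),px.round(),world(cam,None,px=px,z=z)[0].round(4))
def tool():
    s=read_state(); return s["ee_pos"],Rn.from_quat(s["eef_rot"])
def go(xyz,yaw):
    """tool-frame shift and turn to TCP xyz, tool down, closing line at world angle yaw (deg, mod 180)"""
    p,R=tool(); best=None
    for k in (0,180):
        y=np.r_[np.cos(np.radians(yaw+k)),np.sin(np.radians(yaw+k)),0]; z=np.r_[0,0,-1.]
        T=Rn.from_matrix(np.c_[np.cross(y,z),y,z]); v=(R.inv()*T).as_rotvec(degrees=True)
        if best is None or np.linalg.norm(v)<np.linalg.norm(best): best=v
    print("go",xyz,"turn",best.round(2),"shift",R.inv().apply(np.array(xyz)-p).round(4))
E
python3 - <<'E'
from h import *
for cam in ("top","side"):
    im,d=camera(cam)
    for l,lo,hi in (("shipper",.062,.08),("logger_center",.072,.095),("brick_center",.05,.07),("side_tray",-.01,.03),("mixer",.03,.07)): find(l,cam,d,lo,hi)
    for l,z in (("logger_center",.0715),("brick_center",.051),("side_tray",0),("mixer",0),("shipper",0),("tube_green_center",.022),("brick_seat",.051)): tip(l,cam,z)
E
```

```text
shipper top 0.85 [192. 225.] (array([485. , 293.8]), array([259.3, 157.3]), 89.6, np.float64(0.0693), 1474)
logger_center top 0.86 [171. 210.] (array([483.6, 321.4]), array([ 28.5, 148.5]), 89.6, np.float64(0.0806), 497)
brick_center top 0.76 [189. 213.] (array([484.2, 295.1]), array([228.5,  61.5]), 90.0, np.float64(0.0595), 1386)
side_tray top 0.87 [391. 214.] (array([ 497. , -314.8]), array([277.3, 188.3]), 9.9, np.float64(0.0027), 5630)
mixer top 0.68 [287. 232.] (array([438.2,  -6.5]), array([149.8, 233.9]), 77.5, np.float64(0.0528), 3451)
tip logger_center top 0.61 [185. 212.] [0.4815 0.2785 0.0715]
tip brick_center top 0.96 [182. 209.] [0.4931 0.2946 0.051 ]
tip side_tray top 0.89 [392. 214.] [ 0.5009 -0.3182  0.    ]
tip mixer top 0.93 [289. 228.] [ 0.4543 -0.0154  0.    ]
tip shipper top 0.83 [183. 218.] [0.477 0.303 0.   ]
tip tube_green_center top 0.43 [185. 213.] [0.4872 0.2913 0.022 ]
tip brick_seat top 0.55 [182. 216.] [0.4741 0.2931 0.051 ]
shipper side 0.65 [264. 343.] (array([484.4, 296.1]), array([258.3, 157.3]), 89.6, np.float64(0.0687), 2271)
logger_center side 0.8 [255. 320.] (array([483.5, 325. ]), array([ 28.1, 150.1]), 88.8, np.float64(0.0806), 917)
brick_center side 0.87 [257. 314.] (array([483.1, 291.7]), array([228.3,  60.6]), 89.3, np.float64(0.0588), 1858)
side_tray side 0.58 [294. 185.] (array([ 495. , -327.8]), array([278.8, 220.5]), 9.6, np.float64(0.0016), 2767)
mixer side 0.7 [298. 241.] (array([436.5,  -0.6]), array([148.6, 233.4]), 77.2, np.float64(0.0504), 3332)
tip logger_center side 0.87 [252. 323.] [0.4853 0.327  0.0715]
tip brick_center side 0.74 [257. 320.] [0.4831 0.2987 0.051 ]
tip side_tray side 0.88 [296. 187.] [ 0.494  -0.3074  0.    ]
tip mixer side 0.78 [292. 249.] [0.4565 0.0015 0.    ]
tip shipper side 0.9 [257. 335.] [0.4833 0.2964 0.    ]
```

```bash
python3 - <<'E'
from h import *
im,d=camera("top")
P=world("top",d,np.ones(d.shape,bool))
Q=P[(P[:,0]>.36)&(P[:,0]<.8)&(P[:,1]>.38)&(P[:,1]<.8)&(P[:,2]>.02)]
for x in np.arange(.36,.8,.04):
    q=Q[(Q[:,0]>=x)&(Q[:,0]<x+.04)]
    if len(q): print(round(x,2),"ymin",q[:,1].min().round(3),"zmax",q[:,2].max().round(3),"y min above .1",q[q[:,2]>.1][:,1].min().round(3) if (q[:,2]>.1).any() else None)
im,d=camera("top")
go((.484,.323,.15),89.6)
E
```

```text
0.4 ymin 0.38 zmax 0.075 y min above .1 None
0.44 ymin 0.38 zmax 0.161 y min above .1 0.501
0.48 ymin 0.381 zmax 0.206 y min above .1 0.498
0.52 ymin 0.381 zmax 0.22 y min above .1 0.496
0.56 ymin 0.382 zmax 0.227 y min above .1 0.494
0.6 ymin 0.49 zmax 0.228 y min above .1 0.492
0.64 ymin 0.489 zmax 0.229 y min above .1 0.489
0.68 ymin 0.384 zmax 0.539 y min above .1 0.384
0.72 ymin 0.38 zmax 0.619 y min above .1 0.38
0.76 ymin 0.38 zmax 0.54 y min above .1 0.38
go (0.484, 0.323, 0.15) turn [ -0.    -0.   -14.08] shift [-0.3878 -0.1912  0.0527]
```

Request:
{"op": "drive_tool", "data": {"deltas": [[0,0,-14.1,-0.3125,-0.234,0,0],[0,0,-14.1,-0.3125,-0.234,0,0],[0,0,-14.1,-0.3125,-0.234,0,0],[0,0,-14.1,-0.3125,-0.234,0,0],[0,0,-14.1,-0.3125,-0.234,0,0],[0,0,-14.1,-0.3125,-0.234,0,0],[0,0,-14.1,-0.3125,-0.234,0,0],[0,0,-14.1,-0.3125,-0.234,0,0],[0,0,-14.1,-0.3878,-0.1912,0.0527,0],[0,0,-14.1,-0.3878,-0.1912,0.0527,0],[0,0,-14.1,-0.3878,-0.1912,0.0527,0],[0,0,-14.1,-0.3878,-0.1912,0.0527,0]], "squeeze": 15}}

```text
time: 2.7
ee_pos: [0.4839, 0.3225, 0.1486]
eef_rot: [0.004, 1.0, -0.001, -0.001]
ft_force: [-0.6, -0.7, -0.5]
width: 0.0435
```

```bash
python3 - <<'E'
from h import *
s=read_state(); print(s["joint_positions"].round(2),s["ee_pos"].round(4),s["width"])
go((.484,.323,.077),89.6)
im,d=camera("side"); cv2.imwrite("pics/s1.png",cv2.resize(im[210:420,110:390,::-1],None,fx=2.5,fy=2.5))
E
```

```text
[-0.84  0.27  0.2   1.66 -0.06  1.22  0.94] [0.4839 0.3225 0.1486] 0.043536575648360415
go (0.484, 0.323, 0.077) turn [-0.12 -0.11 -0.03] shift [-0.0003  0.0006  0.0716]
```

View pics/s1.png

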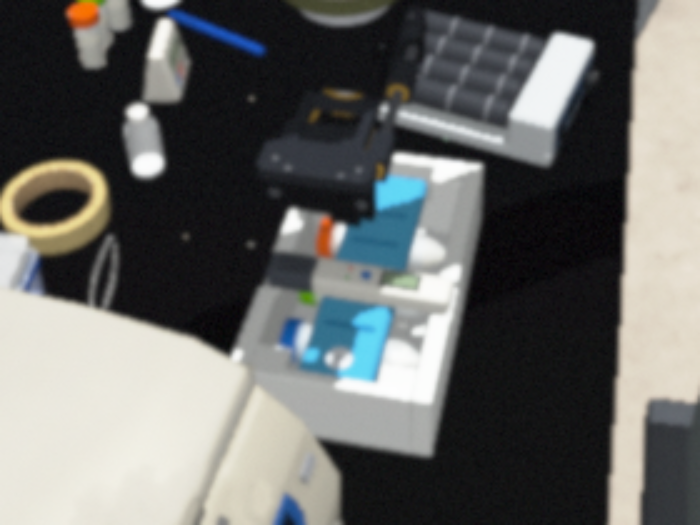

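The gripper is over the logger (logger at about (360,285) in the crop). The green cap shows just under it, and orange and blue lie on either side. I'll descend and grasp.

Request:
{"op": "drive_tool", "data": {"deltas": [[0,0,0,0,0.0005,0.04,0],[0,0,0,0,0.0005,0.06,0],[0,0,0,0,0.0005,0.071,0],[0,0,0,0,0.0005,0.071,0],[0,0,0,0,0.0005,0.071,1],[0,0,0,0,0.0005,0.071,1],[0,0,0,0,0.0005,0.071,1],[0,0,0,0,0.0005,0.071,1],[0,0,0,0,0.0005,0.071,1],[0,0,0,0,0.0005,0.05,1],[0,0,0,0,0.0005,0.02,1],[0,0,0,0,0.0005,-0.05,1]], "squeeze": 15}}

```text
time: 3.95
ee_pos: [0.4825, 0.3224, 0.1786]
eef_rot: [0.003, 1.0, -0.002, -0.002]
ft_force: [0.2, 0.6, 0.0]
width: 0.0007
```

```bash
python3 - <<'E'
from h import *
s=read_state(); print(s["joint_positions"].round(2),s["ee_pos"].round(4),s["width"],s["ft_force"])
a=np.radians(9.8);c=np.array([.497,-.316]);R=np.array([[np.cos(a),-np.sin(a)],[np.sin(a),np.cos(a)]])
t=c+R@[0,-.048]; print("logger",t, "brick",c+R@[0,.03])
go((*t,.20),99.8)
im,d=camera("top"); find("logger_center","top",d,.1,.3)
E
```

```text
[-0.84  0.25  0.21  1.62 -0.05  1.28  0.94] [0.4825 0.3224 0.1786] 0.0007252565220791019 [0.22313614 0.59329087 0.02410354]
logger [ 0.50517006 -0.36329958] brick [ 0.49189372 -0.28643776]
go (np.float64(0.5051700559599696), np.float64(-0.3632995791272075), 0.2) turn [ -0.18  -0.24 -10.19] shift [-0.0272 -0.6857 -0.0191]
logger_center top 0.63 [170. 223.] (array([0., 0.]), array([0., 0.]), 0.0, np.float64(nan), 0)
  return _methods._mean(a, axis=axis, dtype=dtype,
  ret = ret.dtype.type(ret / rcount)
```

The fingers closed on nothing. I'll check where the logger is now.

```bash
python3 - <<'E'
from h import *
for cam in ("side","top"):
    im,d=camera(cam); find("logger_center",cam,d,.06,.2)
    if cam=="side": cv2.imwrite("pics/s2.png",cv2.resize(im[210:420,110:390,::-1],None,fx=2.5,fy=2.5))
E
```

```text
logger_center side 0.68 [254. 320.] (array([483.5, 325.3]), array([ 28. , 150.1]), 89.5, np.float64(0.0801), 1062)
logger_center top 0.84 [171. 220.] (array([448.9, 321.4]), array([79.9, 26.8]), 0.5, np.float64(0.0805), 265)
```

View pics/s2.png

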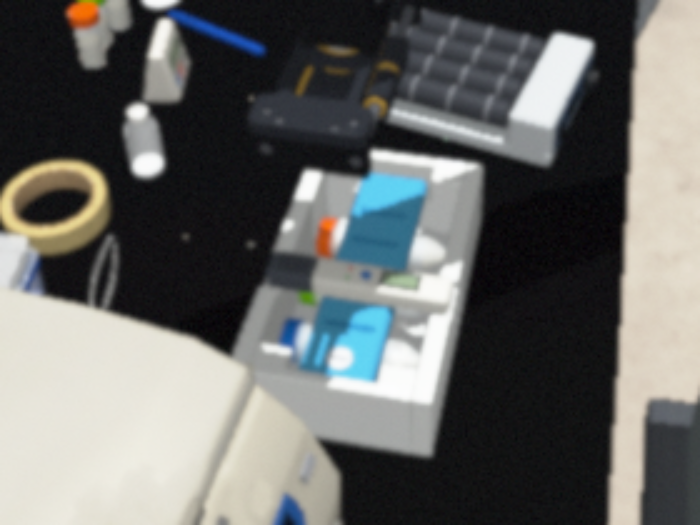

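The logger is untouched in its notches at crop (360,285). I'll redo the grasp and read the width before lifting.

Request:
{"op": "drive_tool", "data": {"deltas": [[0,0,0,0,0,0,-0.1],[0,0,0,0,0,0.03,-0.1],[0,0,0,0,0,0.07,-0.1],[0,0,0,0,0,0.09,-0.1],[0,0,0,0,0,0.1,-0.1],[0,0,0,0,0,0.102,-0.1],[0,0,0,0,0,0.102,-0.1],[0,0,0,0,0,0.102,-0.1]], "squeeze": 15}}

```text
time: 5.05
ee_pos: [0.4847, 0.3241, 0.0793]
eef_rot: [0.003, 1.0, 0.001, 0.001]
ft_force: [0.4, -0.5, 0.5]
width: 0.0467
```

Request:
{"op": "drive_tool", "data": {"deltas": [[0,0,0,0,0,0,1],[0,0,0,0,0,0,1],[0,0,0,0,0,0,1],[0,0,0,0,0,0,1],[0,0,0,0,0,0,1],[0,0,0,0,0,0,1]], "squeeze": 15}}

```text
time: 5.65
ee_pos: [0.484, 0.3235, 0.078]
eef_rot: [0.003, 1.0, 0.0, -0.0]
ft_force: [-0.3, 0.0, -0.8]
width: 0.0073
```

```bash
python3 - <<'E'
from h import *
a,d=camera("side"); b,d2=camera("top")
def proj(c,X):
    p=camera_params(c); v=p["R"]@X+p["t"]; s=v[:2]/v[2]; r=s@s; s=s*(1+p["k1"]*r); return p["K"][:2,:2]@s+p["K"][:2,2]
s=read_state();print(s["joint_positions"].round(3),s["ee_pos"],s["width"])
for c in("side","top"): print(c,proj(c,s["ee_pos"]))
A=cv2.resize(a[200:400,140:380,::-1],None,fx=3,fy=3); A=A[:,:480]
B=cv2.resize(b[130:330,110:290,::-1],None,fx=3,fy=3)[:, :320]
cv2.imwrite("pics/s3.png",np.hstack([A,B]))
E
```

```text
[-0.831  0.339  0.196  1.735 -0.074  1.075  0.953] [0.48394663 0.32354668 0.07803296] 0.002973632274298236
side [253.05145756 320.03235798]
top [169.16528573 210.49409505]
```

View pics/s3.png

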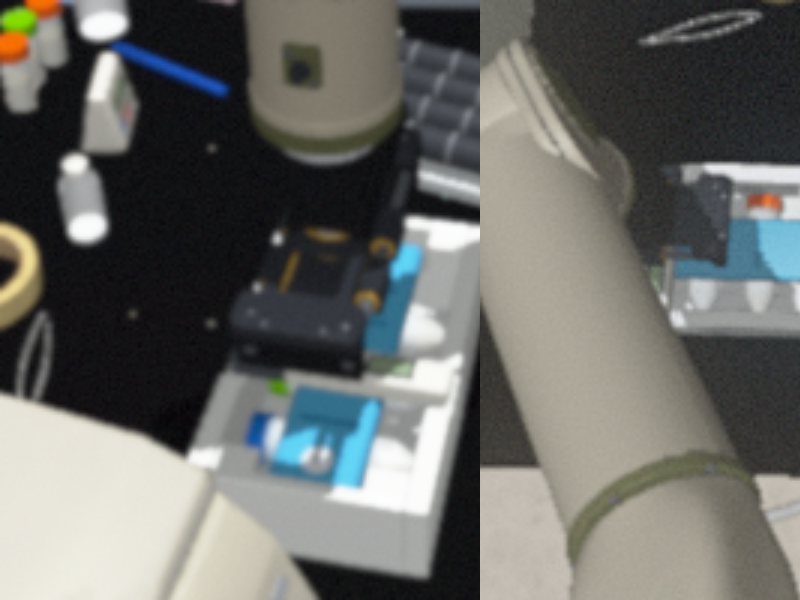

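```bash
python3 - <<'E'
from h import *
im,d=camera("side")
M=np.zeros(d.shape,bool); M[240:340,200:290]=1
r,c=np.nonzero(M&(d>0)); P=world("side",d,px=np.c_[c,r]); col=im[r,c].astype(int)
k=(col.max(1)<75)&(P[:,2]>.07)&(P[:,0]<.6)&(P[:,1]>.2)
Q=P[k]
for z in np.arange(.07,.25,.01):
    q=Q[(Q[:,2]>=z)&(Q[:,2]<z+.01)]
    if len(q)>3: print(round(z,2),len(q),"x",np.percentile(q[:,0],[2,98]).round(3),"y",np.percentile(q[:,1],[2,98]).round(3))
E
```

```text
0.07 39 x [0.522 0.558] y [0.332 0.337]
0.08 7 x [0.465 0.558] y [0.325 0.334]
0.16 24 x [0.449 0.517] y [0.245 0.412]
0.17 212 x [0.447 0.52 ] y [0.245 0.413]
0.18 391 x [0.446 0.52 ] y [0.246 0.412]
0.19 360 x [0.447 0.521] y [0.246 0.418]
0.2 943 x [0.448 0.519] y [0.243 0.42 ]
0.21 298 x [0.452 0.518] y [0.254 0.419]
0.22 125 x [0.458 0.505] y [0.311 0.343]
0.23 141 x [0.458 0.505] y [0.318 0.343]
0.24 94 x [0.462 0.505] y [0.332 0.343]
```

```bash
python3 - <<'E'
from h import *
im,d=camera("side")
for c in (246,252,258):
    for r in range(306,340,3):
        p=world("side",d,px=[[c,r]]); print(c,r,im[r,c],p[0].round(3) if len(p) else None)
E
```

```text
246 306 [53 58 64] [0.472 0.405 0.209]
246 309 [56 61 67] [0.471 0.412 0.209]
246 312 [53 57 62] [0.469 0.419 0.21 ]
246 315 [31 33 35] [0.469 0.42  0.204]
246 318 [22 22 22] [0.47  0.418 0.193]
246 321 [19 19 22] [0.472 0.411 0.178]
246 324 [71 72 69] [0.473 0.411 0.17 ]
246 327 [159 158 154] [0.496 0.337 0.069]
246 330 [ 75 117 138] [0.497 0.335 0.058]
246 333 [ 50 110 137] [0.495 0.343 0.058]
246 336 [ 49 110 136] [0.493 0.349 0.058]
246 339 [ 38  94 124] [0.491 0.358 0.059]
252 306 [49 53 61] [0.463 0.403 0.208]
252 309 [57 60 67] [0.461 0.409 0.208]
252 312 [59 63 70] [0.459 0.417 0.21 ]
252 315 [32 35 37] [0.459 0.419 0.205]
252 318 [17 19 22] [0.46  0.416 0.194]
252 321 [21 22 24] [0.462 0.411 0.18 ]
252 324 [30 32 29] [0.462 0.411 0.172]
252 327 [152 151 145] [0.483 0.336 0.072]
252 330 [112 132 141] [0.485 0.333 0.058]
252 333 [ 52 111 138] [0.483 0.341 0.06 ]
252 336 [ 52 110 138] [0.481 0.349 0.059]
252 339 [ 41  99 129] [0.479 0.356 0.06 ]
258 306 [55 58 65] [0.453 0.401 0.208]
258 309 [53 57 64] [0.451 0.408 0.208]
258 312 [48 52 58] [0.45  0.415 0.21 ]
258 315 [36 36 42] [0.449 0.417 0.204]
258 318 [22 23 24] [0.45  0.416 0.196]
258 321 [31 33 34] [0.451 0.411 0.182]
258 324 [23 21 20] [0.452 0.411 0.174]
258 327 [128 128 123] [0.471 0.336 0.075]
258 330 [146 152 151] [0.472 0.335 0.064]
258 333 [ 56 112 138] [0.471 0.337 0.057]
258 336 [ 50 110 139] [0.469 0.346 0.059]
258 339 [ 51 112 142] [0.467 0.355 0.061]
```

The logger side face is still in place at y≈0.336. The gripper's body lies about 35 mm higher than the stated geometry implies, so the fingertips must be above the logger's top (z > 0.0815). That leaves 16 mm of safe descent before the brick.

Request:
{"op": "drive_tool", "data": {"deltas": [[0,0,0,0,0,0,-0.1],[0,0,0,0,0,0,-0.1],[0,0,0,0,0,0,-0.1],[0,0,0,0,0,0,-0.1],[0,0,0,0,0,0,-0.1],[0,0,0,0,0,0.008,-0.1],[0,0,0,0,0,0.014,-0.1],[0,0,0,0,0,0.014,-0.1]]}}

```text
time: 6.65
ee_pos: [0.4832, 0.323, 0.0626]
eef_rot: [0.003, 1.0, -0.001, -0.001]
ft_force: [-0.4, -1.6, 0.3]
width: 0.0466
```

Request:
{"op": "drive_tool", "data": {"deltas": [[0,0,0,0,0,0,1],[0,0,0,0,0,0,1],[0,0,0,0,0,0,1],[0,0,0,0,0,0,1],[0,0,0,0,0,0,1],[0,0,0,0,0,0,1],[0,0,0,0,0,0,1]]}}

```text
time: 7.35
ee_pos: [0.484, 0.3236, 0.0641]
eef_rot: [0.003, 1.0, 0.0, 0.0]
ft_force: [0.4, -0.1, 0.5]
width: 0.0032
```

```bash
python3 - <<'E'
from h import *
s=read_state(); print(s["ee_pos"],s["width"],s["ft_force"],s["torque"])
im,d=camera("side")
for c in (246,252,258):
    for r in range(318,345,3):
        p=world("side",d,px=[[c,r]]); print(c,r,im[r,c],p[0].round(3) if len(p) else None)
E
```

```text
[0.48397379 0.32358908 0.06408438] 0.0031884925221418157 [ 0.44532594 -0.10643181  0.46602948] [-0.00195345 -0.01944746  0.01984392]
246 318 [54 56 62] [0.469 0.42  0.196]
246 321 [29 30 35] [0.47  0.418 0.186]
246 324 [18 17 23] [0.473 0.411 0.169]
246 327 [13 15 17] [0.473 0.412 0.163]
246 330 [35 71 88] [0.474 0.409 0.151]
246 333 [ 51 110 137] [0.494 0.344 0.06 ]
246 336 [ 51 111 138] [0.493 0.35  0.058]
246 339 [ 37  95 124] [0.491 0.357 0.058]
246 342 [ 69 159 199] [0.49  0.363 0.057]
252 318 [59 62 68] [0.46  0.418 0.196]
252 321 [32 36 38] [0.46  0.419 0.189]
252 324 [17 14 21] [0.46  0.417 0.179]
252 327 [15 19 23] [0.462 0.412 0.166]
252 330 [24 44 52] [0.462 0.412 0.158]
252 333 [ 53 110 137] [0.483 0.341 0.059]
252 336 [ 51 110 137] [0.482 0.346 0.056]
252 339 [ 44 102 130] [0.479 0.356 0.059]
252 342 [ 60 137 173] [0.478 0.362 0.059]
258 318 [49 50 58] [0.45  0.417 0.197]
258 321 [34 37 43] [0.449 0.418 0.191]
258 324 [21 21 26] [0.45  0.418 0.182]
258 327 [31 34 34] [0.452 0.411 0.167]
258 330 [18 24 27] [0.452 0.41  0.158]
258 333 [ 46  98 122] [0.471 0.34  0.061]
258 336 [ 52 111 137] [0.469 0.346 0.059]
258 339 [ 50 108 136] [0.467 0.355 0.061]
258 342 [ 53 121 153] [0.466 0.362 0.062]
```

Still nothing between the fingers. The body's underside is at about 0.156, which puts the tips near 0.086, so the tool really stands about 36 mm higher than reported. I'll open and go down 18 mm, which is still above the brick.

Request:
{"op": "drive_tool", "data": {"deltas": [[0,0,0,0,0,0,-0.1],[0,0,0,0,0,0,-0.1],[0,0,0,0,0,0,-0.1],[0,0,0,0,0,0,-0.1],[0,0,0,0,0,0,-0.1],[0,0,0,0,0,0.008,-0.1],[0,0,0,0,0,0.014,-0.1],[0,0,0,0,0,0.018,-0.1],[0,0,0,0,0,0.018,-0.1]]}}

```text
time: 8.3
ee_pos: [0.4834, 0.3232, 0.045]
eef_rot: [0.003, 1.0, -0.0, -0.001]
ft_force: [-0.3, -0.3, 0.1]
width: 0.0477
```

Request:
{"op": "drive_tool", "data": {"deltas": [[0,0,0,0,0,0,1],[0,0,0,0,0,0,1],[0,0,0,0,0,0,1],[0,0,0,0,0,0,1],[0,0,0,0,0,0,1],[0,0,0,0,0,0,1],[0,0,0,0,0,0,1]]}}

```text
time: 9.0
ee_pos: [0.4841, 0.3236, 0.0463]
eef_rot: [0.003, 1.0, 0.0, 0.0]
ft_force: [-0.7, -0.3, 2.3]
width: 0.0258
```

Gripped at 25.8 mm. I'll lift it and measure the logger against the tool.

Request:
{"op": "drive_tool", "data": {"deltas": [[0,0,0,0,0,-0.02,1],[0,0,0,0,0,-0.05,1],[0,0,0,0,0,-0.09,1],[0,0,0,0,0,-0.13,1],[0,0,0,0,0,-0.13,1],[0,0,0,0,0,-0.13,1]]}}

```text
time: 9.6
ee_pos: [0.4842, 0.3238, 0.1765]
eef_rot: [0.003, 1.0, 0.001, 0.0]
ft_force: [0.0, 0.2, -1.4]
width: 0.0257
```

```bash
python3 - <<'E'
from h import *
s=read_state(); print(s["ee_pos"],s["width"],s["ft_force"],s["joint_positions"].round(2))
im,d=camera("side"); find("logger_center","side",d,.1,.3)
o=outline_of("logger_center","side")[0]["pixels"]; P=world("side",d,o)
print(np.percentile(P,[2,25,50,75,98],axis=0).round(3))
a=np.radians(9.8);c=np.array([.497,-.316]);R=np.array([[np.cos(a),-np.sin(a)],[np.sin(a),np.cos(a)]])
go((*(c+R@[0,-.048]),.15),99.8)
E
```

```text
[0.48418032 0.32380714 0.17651919] 0.02568454421384808 [ 0.01843039  0.22210421 -1.43214723] [-0.84  0.25  0.21  1.63 -0.05  1.27  0.94]
logger_center side 0.93 [275. 276.] (array([482.2, 326.6]), array([ 27.6, 147.1]), 89.8, np.float64(0.2096), 477)
[[0.41  0.314 0.195]
 [0.423 0.326 0.204]
 [0.438 0.334 0.21 ]
 [0.451 0.338 0.211]
 [0.466 0.34  0.213]]
go (np.float64(0.5051700559599696), np.float64(-0.3632995791272075), 0.15) turn [ -0.08  -0.12 -10.18] shift [-0.0265 -0.6862  0.0254]
```

The logger's top is at 0.2115 for a TCP reading of 0.1765, so the reading is about 36 mm low in z (true z ≈ reading + 0.036). I'll carry the logger to the tray.

Request:
{"op": "drive_tool", "data": {"deltas": [[0,0,-10.2,-0.0265,-0.6862,0.0254,1],[0,0,-10.2,-0.0265,-0.6862,0.0254,1],[0,0,-10.2,-0.0265,-0.6862,0.0254,1],[0,0,-10.2,-0.0265,-0.6862,0.0254,1],[0,0,-10.2,-0.0265,-0.6862,0.0254,1],[0,0,-10.2,-0.0265,-0.6862,0.0254,1],[0,0,-10.2,-0.0265,-0.6862,0.0254,1],[0,0,-10.2,-0.0265,-0.6862,0.0254,1],[0,0,-10.2,-0.0265,-0.6862,0.0254,1],[0,0,-10.2,-0.0265,-0.6862,0.0254,1],[0,0,-10.2,-0.0265,-0.6862,0.0254,1],[0,0,-10.2,-0.0265,-0.6862,0.0254,1]]}}

```text
time: 10.95
ee_pos: [0.5024, -0.2773, 0.1527]
eef_rot: [-0.086, 0.996, 0.0, -0.001]
ft_force: [1.1, -0.0, 0.1]
width: 0.0262
```

```bash
python3 - <<'E'
from h import *
s=read_state(); print(s["time"],s["ee_pos"],s["width"],s["joint_positions"].round(2))
a=np.radians(9.8);c=np.array([.497,-.316]);R=np.array([[np.cos(a),-np.sin(a)],[np.sin(a),np.cos(a)]])
go((*(c+R@[0,-.048]),.10),99.8)
E
```

```text
10.95 [ 0.50236609 -0.27733341  0.15271268] 0.026159415408160996 [-0.11  0.29  0.64  1.7  -0.18  1.22  2.32]
go (np.float64(0.5051700559599696), np.float64(-0.3632995791272075), 0.1) turn [ 0.04 -0.07  0.04] shift [ 0.0119 -0.0852  0.0527]
```

Request:
{"op": "drive_tool", "data": {"deltas": [[0,0,0,0.006,-0.043,0,1],[0,0,0,0.012,-0.0852,0.02,1],[0,0,0,0.012,-0.0852,0.0527,1],[0,0,0,0.012,-0.0852,0.0527,1],[0,0,0,0.012,-0.0852,0.0527,1]]}}

```text
time: 11.45
ee_pos: [0.5054, -0.3606, 0.1005]
eef_rot: [-0.086, 0.996, 0.001, -0.001]
ft_force: [0.6, 0.6, -0.3]
width: 0.0259
```

```bash
python3 - <<'E'
from h import *
s=read_state(); print(s["time"],s["ee_pos"],s["width"],s["joint_positions"].round(2))
im,d=camera("side"); find("logger_center","side",d,.1,.3)
cv2.imwrite("pics/s4.png",cv2.resize(im[100:300,200:420,::-1],None,fx=2.5,fy=2.5))
im,d=camera("top"); find("logger_center","top",d,.1,.3); find("side_tray","top",d,-.01,.03)
a=np.radians(9.8);c=np.array([.497,-.316]);R=np.array([[np.cos(a),-np.sin(a)],[np.sin(a),np.cos(a)]])
go((*(c+R@[0,-.048]),-.011),99.8)
E
```

```text
11.45 [ 0.5054125  -0.36061528  0.10045369] 0.025912165189304767 [ 0.05  0.45  0.64  1.62 -0.29  1.16  2.51]
logger_center side 0.54 [300. 141.] (array([ 504.1, -355.6]), array([148.9,  30.4]), 10.5, np.float64(0.1307), 332)
logger_center top 0.59 [415. 178.] (array([ 560. , -348.2]), array([26.7, 40.7]), 88.8, np.float64(0.1366), 81)
side_tray top 0.59 [378. 196.] (array([ 527.5, -307.5]), array([208.2, 178.9]), 10.1, np.float64(0.003), 2313)
go (np.float64(0.5051700559599696), np.float64(-0.3632995791272075), -0.011) turn [-0.04  0.11  0.09] shift [ 0.0021 -0.0017  0.1135]
```

View pics/s4.png

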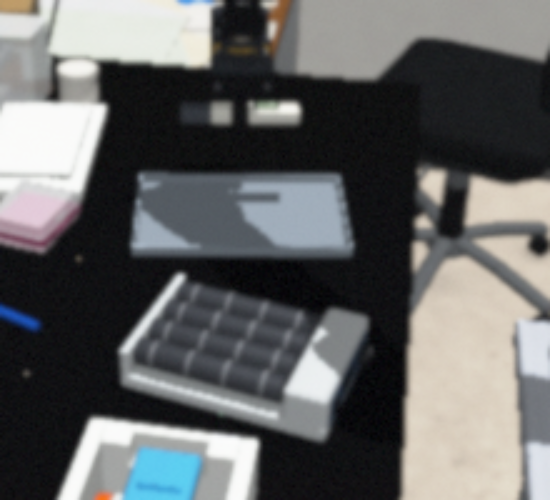

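The logger hangs level over the tray at crop (240,110). I'll lower it 0.112 and release it with a narrow opening.

Request:
{"op": "drive_tool", "data": {"deltas": [[0,0,0,0.002,-0.0017,0.04,1],[0,0,0,0.002,-0.0017,0.08,1],[0,0,0,0.002,-0.0017,0.1,1],[0,0,0,0.002,-0.0017,0.107,1],[0,0,0,0.002,-0.0017,0.111,1],[0,0,0,0.002,-0.0017,0.112,1],[0,0,0,0.002,-0.0017,0.112,1],[0,0,0,0.002,-0.0017,0.112,0.17],[0,0,0,0.002,-0.0017,0.112,0.17],[0,0,0,0.002,-0.0017,0.112,0.17],[0,0,0,0.002,-0.0017,0.112,0.17]]}}

```text
time: 12.8
ee_pos: [0.5042, -0.3638, -0.0107]
eef_rot: [-0.086, 0.996, -0.0, 0.0]
ft_force: [-0.4, 0.6, -0.3]
width: 0.0355
```

Request:
{"op": "drive_tool", "data": {"deltas": [[0,0,0,0,0,-0.02,0.17],[0,0,0,0,0,-0.06,0.17],[0,0,0,0,0,-0.1,0],[0,0,0,0,0,-0.15,-0.5],[0,0,0,0,0,-0.17,-0.5],[0,0,0,0,0,-0.17,-0.5]]}}

```text
time: 13.4
ee_pos: [0.5055, -0.3651, 0.163]
eef_rot: [-0.085, 0.996, -0.002, 0.003]
ft_force: [0.6, 0.4, -0.0]
width: 0.0598
```

```bash
python3 - <<'E'
from h import *
s=read_state(); print(s["time"],s["ee_pos"],s["width"],s["joint_positions"].round(2))
im,d=camera("side"); find("logger_center","side",d,.01,.04); tip("logger_center","side",.013)
im,d=camera("top"); find("logger_center","top",d,.01,.04);  find("side_tray","top",d,-.01,.03)
go((.484,.294,.13),0)
E
```

```text
13.4 [ 0.5055475  -0.36505419  0.16301614] 0.05980823604981232 [ 0.06  0.39  0.63  1.56 -0.24  1.27  2.47]
logger_center side 0.91 [295. 175.] (array([ 505.6, -368.9]), array([145.8,  50.8]), 8.8, np.float64(0.0197), 288)
tip logger_center side 0.83 [295. 173.] [ 0.5065 -0.3711  0.013 ]
logger_center top none
side_tray top 0.69 [166. 202.] (array([488.3, 348.4]), array([116.7,  45.2]), 8.1, np.float64(0.0269), 71)
go (0.484, 0.294, 0.13) turn [ 1.400e-01 -3.000e-02 -8.018e+01] shift [-0.0929  0.651   0.0285]
```

The logger lies in the tray near (0.506,-0.367). Next I'll go to the brick, turning the wrist the other way (+99.8° about the tool's z) to stay inside joint 7's range.

Request:
{"op": "drive_tool", "data": {"deltas": [[0,0,99.8,-0.0929,0.651,0.0,-0.75],[0,0,99.8,-0.0929,0.651,0.0,-0.75],[0,0,99.8,-0.0929,0.651,0.0,-0.75],[0,0,99.8,-0.0929,0.651,0.0,-0.75],[0,0,99.8,-0.0929,0.651,0.0,-0.75],[0,0,99.8,-0.0929,0.651,0.0,-0.75],[0,0,99.8,-0.0929,0.651,0.0,-0.75],[0,0,99.8,-0.0929,0.651,0.0,-0.75],[0,0,99.8,-0.0929,0.651,0.0,-0.75],[0,0,99.8,-0.0929,0.651,0.0,-0.75],[0,0,99.8,-0.0929,0.651,0.0,-0.75],[0,0,99.8,-0.0929,0.651,0.0,-0.75]]}}

```text
time: 14.9
ee_pos: [0.4896, 0.1572, 0.1587]
eef_rot: [0.641, 0.767, -0.0, -0.0]
ft_force: [1.5, -0.1, 0.0]
width: 0.0762
```

```bash
python3 - <<'E'
from h import *
s=read_state(); print(s["time"],s["ee_pos"],s["width"],s["joint_positions"].round(2))
im,d=camera("top"); find("logger_center","top",d,.01,.04)
im,d=camera("side"); find("brick_center","side",d,.05,.07); find("logger_center","side",d,.01,.04)
go((.484,.294,.06),-.4)
E
```

```text
14.9 [0.48955212 0.15716175 0.15874025] 0.07624419096285413 [-0.81  0.11  0.44  1.83 -0.05  1.21 -0.17]
logger_center top 0.97 [411. 213.] (array([ 503.2, -363. ]), array([148.2,  27.3]), 9.6, np.float64(0.022), 452)
brick_center side 0.68 [256. 323.] (array([483.3, 295.3]), array([223.4,  60.4]), 89.7, np.float64(0.0589), 2366)
logger_center side 0.72 [304. 174.] (array([ 473.4, -365.2]), array([82.5, 37.5]), 9.2, np.float64(0.0196), 163)
go (0.484, 0.294, 0.06) turn [-0.06  0.06 11.04] shift [0.1379 0.02   0.0985]
```

Request:
{"op": "drive_tool", "data": {"deltas": [[0,0,11,0.1379,0.02,0.01,-0.75],[0,0,11,0.1379,0.02,0.02,-0.75],[0,0,11,0.1379,0.02,0.04,-0.75],[0,0,11,0.1379,0.02,0.08,-0.75],[0,0,11,0.1379,0.02,0.0985,-0.75],[0,0,11,0.1379,0.02,0.0985,-0.75],[0,0,11,0.1379,0.02,0.0985,-0.75]]}}

```text
time: 15.85
ee_pos: [0.4855, 0.2935, 0.0614]
eef_rot: [0.71, 0.704, 0.0, 0.0]
ft_force: [0.9, 0.0, 0.4]
width: 0.0762
```

```bash
python3 - <<'E'
from h import *
s=read_state(); print(s["time"],s["ee_pos"],s["width"],s["joint_positions"].round(2))
go((.484,.294,.023),-.4)
E
```

```text
15.85 [0.48546564 0.2935178  0.06142909] 0.07618776515133593 [-0.92  0.34  0.35  1.8  -0.13  1.03 -0.53]
go (0.484, 0.294, 0.023) turn [ 0.02  0.02 -0.13] shift [ 0.0005 -0.0015  0.0384]
```

Request:
{"op": "drive_tool", "data": {"deltas": [[0,0,0,0.0005,-0.0015,0.015,-0.75],[0,0,0,0.0005,-0.0015,0.028,-0.75],[0,0,0,0.0005,-0.0015,0.038,-0.75],[0,0,0,0.0005,-0.0015,0.038,-0.75],[0,0,0,0.0005,-0.0015,0.038,1],[0,0,0,0.0005,-0.0015,0.038,1],[0,0,0,0.0005,-0.0015,0.038,1],[0,0,0,0.0005,-0.0015,0.038,1],[0,0,0,0.0005,-0.0015,0.038,1]], "squeeze": 25}}

```text
time: 16.75
ee_pos: [0.4835, 0.2957, 0.0234]
eef_rot: [0.71, 0.704, 0.001, 0.0]
ft_force: [-0.2, -0.8, 4.6]
width: 0.0594
```

Request:
{"op": "drive_tool", "data": {"deltas": [[0,0,0,0,0,-0.01,1],[0,0,0,0,0,-0.03,1],[0,0,0,0,0,-0.06,1],[0,0,0,0,0,-0.1,1],[0,0,0,0,0,-0.12,1],[0,0,0,0,0,-0.12,1],[0,0,0,0,0,-0.12,1]]}}

```text
time: 17.45
ee_pos: [0.4827, 0.2953, 0.1424]
eef_rot: [0.71, 0.704, -0.0, -0.0]
ft_force: [-0.9, 1.0, -3.4]
width: 0.0599
```

```bash
python3 - <<'E'
from h import *
s=read_state(); print(s["time"],s["ee_pos"],s["width"],s["ft_force"],s["joint_positions"].round(2))
im,d=camera("side"); find("brick_center","side",d,.1,.3)
im2,d=camera("top"); find("brick_center","top",d,.1,.3); tip("tube_green_center","top",.022)
find("tube_green_center","top",d,.02,.06)
cv2.imwrite("pics/s5.png",cv2.resize(np.hstack([im[180:380,160:340,::-1],im2[120:320,110:250,::-1]]),None,fx=2.4,fy=2.4))
a=np.radians(9.8);c=np.array([.497,-.316]);R=np.array([[np.cos(a),-np.sin(a)],[np.sin(a),np.cos(a)]])
go((*(c+R@[0,.03]),.15),99.8)
E
```

```text
17.45 [0.48265573 0.2953266  0.14243933] 0.05985717486655765 [-0.94001052  0.96928183 -3.42591876] [-0.94  0.25  0.37  1.72 -0.09  1.19 -0.56]
brick_center side 0.72 [251. 294.] (array([482.1, 317.3]), array([187.4,  60.9]), 88.8, np.float64(0.1777), 2110)
brick_center top 0.92 [197. 205.] (array([480.3, 230.3]), array([64.1, 99.8]), 1.0, np.float64(0.1773), 881)
tip tube_green_center top 0.46 [187. 210.] [0.4972 0.2875 0.022 ]
tube_green_center top 0.54 [184. 221.] (array([452. , 290.1]), array([43.8, 27.9]), 3.9, np.float64(0.0322), 145)
go (np.float64(0.491893715025019), np.float64(-0.2864377630454953), 0.15) turn [-1.000e-02  1.100e-01  7.976e+01] shift [-0.5814  0.0137 -0.0075]
```

View pics/s5.png

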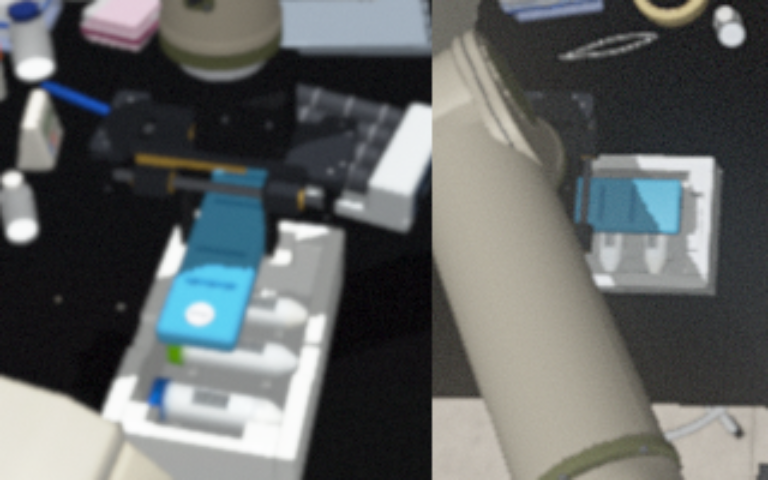

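The brick is held level (top at 0.177), and the green tube shows in the middle cradle at crop (175,355), with blue and orange in place. I'll carry the brick to the tray.

Request:
{"op": "drive_tool", "data": {"deltas": [[0,0,79.8,-0.5814,0.0137,-0.01,1],[0,0,79.8,-0.5814,0.0137,-0.01,1],[0,0,79.8,-0.5814,0.0137,-0.01,1],[0,0,79.8,-0.5814,0.0137,-0.01,1],[0,0,79.8,-0.5814,0.0137,-0.01,1],[0,0,79.8,-0.5814,0.0137,-0.01,1],[0,0,79.8,-0.5814,0.0137,-0.01,1],[0,0,79.8,-0.5814,0.0137,-0.01,1],[0,0,79.8,-0.5814,0.0137,-0.01,1],[0,0,79.8,-0.5814,0.0137,-0.01,1],[0,0,79.8,-0.5814,0.0137,-0.01,1],[0,0,79.8,-0.5814,0.0137,-0.01,1]]}}

```text
time: 18.95
ee_pos: [0.4912, -0.2899, 0.1527]
eef_rot: [0.996, 0.084, -0.0, 0.001]
ft_force: [-0.2, 0.2, -2.2]
width: 0.0597
```

```bash
python3 - <<'E'
from h import *
s=read_state(); print(s["time"],s["ee_pos"],s["width"],s["joint_positions"].round(2))
a=np.radians(9.8);c=np.array([.497,-.316]);R=np.array([[np.cos(a),-np.sin(a)],[np.sin(a),np.cos(a)]])
go((*(c+R@[0,.03]),.05),99.8)
E
```

```text
18.95 [ 0.49120282 -0.28992939  0.15271071] 0.059661738553751544 [-0.27  0.32  0.88  1.72 -0.26  1.23 -0.73]
go (np.float64(0.491893715025019), np.float64(-0.2864377630454953), 0.05) turn [ 0.08  0.03 -0.2 ] shift [ 0.0013 -0.0035  0.1027]
```

Request:
{"op": "drive_tool", "data": {"deltas": [[0,0,0,0.0013,-0.0035,0.05,1],[0,0,0,0.0013,-0.0035,0.09,1],[0,0,0,0.0013,-0.0035,0.1027,1],[0,0,0,0.0013,-0.0035,0.1027,1],[0,0,0,0.0013,-0.0035,0.1027,1]]}}

```text
time: 19.45
ee_pos: [0.4939, -0.283, 0.0517]
eef_rot: [0.996, 0.085, 0.001, 0.001]
ft_force: [0.4, 0.2, -1.7]
width: 0.0598
```

```bash
python3 - <<'E'
from h import *
s=read_state(); print(s["time"],s["ee_pos"],s["width"])
im,d=camera("side"); find("brick_center","side",d,.04,.2)
im,d=camera("top"); find("brick_center","top",d,.04,.2)
E
```

```text
19.45 [ 0.49387393 -0.28297143  0.05170546] 0.05979665107572986
brick_center side 0.67 [301. 172.] (array([ 487.8, -252. ]), array([226.2, 114.7]), 11.0, np.float64(0.0856), 779)
brick_center top 0.77 [378. 177.] (array([ 576.6, -266.3]), array([58.6, 58.9]), 9.7, np.float64(0.0881), 315)
```

Request:
{"op": "drive_tool", "data": {"deltas": [[0,0,0,0,0,0.04,1],[0,0,0,0,0,0.055,1],[0,0,0,0,0,0.061,1],[0,0,0,0,0,0.064,1],[0,0,0,0,0,0.064,1],[0,0,0,0,0,0.064,1]]}}

```text
time: 20.25
ee_pos: [0.4936, -0.2827, -0.0129]
eef_rot: [0.996, 0.085, 0.001, 0.0]
ft_force: [0.3, -0.4, -1.8]
width: 0.0597
```

Request:
{"op": "drive_tool", "data": {"deltas": [[0,0,0,0,0,0,-0.6],[0,0,0,0,0,0,-0.6],[0,0,0,0,0,0,-0.6],[0,0,0,0,0,0,-0.6],[0,0,0,0,0,-0.02,-0.6],[0,0,0,0,0,-0.06,-0.6],[0,0,0,0,0,-0.11,-0.6],[0,0,0,0,0,-0.16,-0.6],[0,0,0,0,0,-0.16,-0.6]]}}

```text
time: 21.15
ee_pos: [0.4957, -0.2846, 0.1525]
eef_rot: [0.996, 0.085, 0.004, 0.002]
ft_force: [0.5, -0.9, -0.3]
width: 0.0694
```

```bash
python3 - <<'E'
from h import *
s=read_state(); print(s["time"],s["ee_pos"],s["width"],s["joint_positions"].round(2))
im,d=camera("side"); find("brick_center","side",d,.012,.04);find("logger_center","side",d,.012,.04)
cv2.imwrite("pics/s6.png",cv2.resize(im[140:400,160:390,::-1],None,fx=2.3,fy=2.3))
go((.484,.15,.15),90)
E
```

```text
21.15 [ 0.49573401 -0.28461343  0.15253089] 0.06939301087968255 [-0.29  0.32  0.89  1.72 -0.26  1.22 -0.74]
brick_center side 0.83 [296. 190.] (array([ 492.5, -279.1]), array([225.5,  66.5]), 12.0, np.float64(0.0187), 789)
logger_center side 0.72 [295. 174.] (array([ 504.5, -360.4]), array([146. ,  33.4]), 7.6, np.float64(0.02), 268)
go (0.484, 0.15, 0.15) turn [-0.03 -0.01  9.78] shift [ 0.0646 -0.4272 -0.004 ]
```

View pics/s6.png

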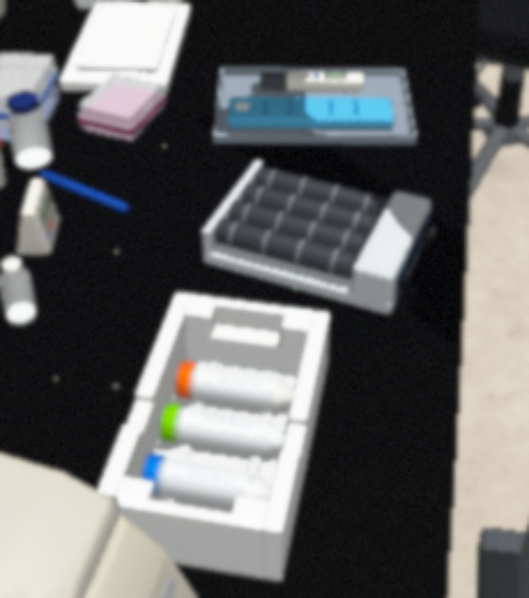

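Logger and brick lie side by side in the tray (crop (310,80) and (310,110)), and the three tubes are open to view, with green in the middle at crop (220,425). I'll measure it and move over it.

```bash
python3 - <<'E'
from h import *
for cam in ("side","top"):
    im,d=camera(cam)
    for t in ("green","orange","blue"):
        find(f"tube_{t}_center",cam,d,.015,.06); tip(f"tube_{t}_center",cam,.022)
find("brick_center","top",d,.012,.04)
go((.484,.294,.09),90)
E
```

```text
tube_green_center side 0.78 [253. 327.] (array([488.7, 299.3]), array([ 34.4, 118.1]), 83.5, np.float64(0.0321), 712)
tip tube_green_center side 0.6 [257. 330.] [0.4825 0.3032 0.022 ]
tube_orange_center side 0.84 [259. 307.] (array([487.3, 242.7]), array([ 30.5, 117.7]), 89.1, np.float64(0.0313), 612)
tip tube_orange_center side 0.72 [262. 305.] [0.486  0.2314 0.022 ]
tube_blue_center side 0.69 [248. 349.] (array([484.4, 355.8]), array([110.3,  28.5]), 1.2, np.float64(0.0326), 687)
tip tube_blue_center side 0.8 [251. 353.] [0.4817 0.3612 0.022 ]
tube_green_center top 0.91 [185. 212.] (array([486.7, 291.5]), array([ 31. , 108.9]), 87.8, np.float64(0.0336), 365)
tip tube_green_center top 0.69 [202. 212.] [0.4913 0.2405 0.022 ]
tube_orange_center top 0.82 [203. 213.] (array([484.4, 234.2]), array([110.8,  33.3]), 1.2, np.float64(0.0331), 379)
tip tube_orange_center top 0.56 [203. 214.] [0.4863 0.2399 0.022 ]
tube_blue_center top 0.62 [166. 211.] (array([485.4, 351.1]), array([ 30.2, 112.9]), 87.5, np.float64(0.0335), 365)
tip tube_blue_center top 0.67 [166. 213.] [0.486  0.3497 0.022 ]
brick_center top 0.46 [379. 180.] (array([ 592.2, -262.9]), array([25.4, 54.1]), 3.1, np.float64(0.0204), 141)
go (0.484, 0.294, 0.09) turn [-0.    0.    9.76] shift [ 0.0889 -0.5696  0.0561]
```

Request:
{"op": "drive_tool", "data": {"deltas": [[0,0,9.8,0.0889,-0.57,0.0,0],[0,0,9.8,0.0889,-0.57,0.0,0],[0,0,9.8,0.0889,-0.57,0.0,0],[0,0,9.8,0.0889,-0.57,0.0,0],[0,0,9.8,0.0889,-0.57,0.0,0],[0,0,9.8,0.0889,-0.57,0.0,0],[0,0,9.8,0.0889,-0.57,0.0,0],[0,0,9.8,0.0889,-0.57,0.0,0],[0,0,9.8,0.0889,-0.57,0.0,0],[0,0,9.8,0.0889,-0.57,0.0,0],[0,0,9.8,0.0889,-0.57,0.0,0],[0,0,9.8,0.0889,-0.57,0.05,0]]}}

```text
time: 23.25
ee_pos: [0.4859, 0.2953, 0.1087]
eef_rot: [1.0, 0.002, 0.003, -0.004]
ft_force: [0.5, 1.4, 0.8]
width: 0.0432
```

```bash
python3 - <<'E'
from h import *
s=read_state(); print(s["time"],s["ee_pos"],s["width"],s["joint_positions"].round(2))
go((.486,.2945,.06),89.6)
im,d=camera("top"); find("brick_center","top",d,.012,.04)
E
```

```text
23.25 [0.4858696  0.29526674 0.10870632] 0.04322517908784213 [-1.11  0.3   0.57  1.77 -0.18  1.12 -2.05]
go (0.486, 0.2945, 0.06) turn [-0.42 -0.36  0.62] shift [-0.0002  0.0011  0.0487]
brick_center top 0.89 [382. 215.] (array([ 492.6, -281.7]), array([225.4,  61.4]), 9.6, np.float64(0.0203), 1540)
```

Request:
{"op": "drive_tool", "data": {"deltas": [[0,0,0.6,0,0,0.025,0],[0,0,0.6,0,0,0.042,0],[0,0,0.6,0,0,0.042,0],[0,0,0.6,0,0,0.042,0]]}}

```text
time: 23.75
ee_pos: [0.4845, 0.2879, 0.0637]
eef_rot: [1.0, -0.006, 0.0, 0.0]
ft_force: [0.4, 0.9, 0.6]
width: 0.0437
```

```bash
python3 - <<'E'
from h import *
s=read_state(); print(s["time"],s["ee_pos"],s["width"],s["ft_force"])
go((.486,.2945,-.012),89.6)
E
```

```text
23.75 [0.48447838 0.28787304 0.06365496] 0.043658994723097554 [0.35186426 0.92816389 0.58801016]
go (0.486, 0.2945, -0.012) turn [ 0.   -0.02 -0.29] shift [ 0.0014 -0.0066  0.0757]
```

Request:
{"op": "drive_tool", "data": {"deltas": [[0,0,-0.3,0.0014,-0.0066,0,0],[0,0,-0.3,0.0014,-0.0066,0,0],[0,0,-0.3,0.0014,-0.0066,0.02,0],[0,0,-0.3,0.0014,-0.0066,0.03,0],[0,0,-0.3,0.0014,-0.0066,0.03,0]]}}

```text
time: 24.25
ee_pos: [0.4847, 0.2945, 0.0319]
eef_rot: [1.0, -0.003, -0.001, 0.001]
ft_force: [-0.3, 0.7, 0.4]
width: 0.0435
```

```bash
python3 - <<'E'
from h import *
s=read_state(); print(s["time"],s["ee_pos"],s["width"],s["ft_force"])
go((.486,.2945,-.012),89.6)
E
```

```text
24.25 [0.48472321 0.29446111 0.03192446] 0.043462525245842126 [-0.2803317   0.67971455  0.36616368]
go (0.486, 0.2945, -0.012) turn [0.08 0.1  0.07] shift [ 0.0014 -0.0001  0.0439]
```

Request:
{"op": "drive_tool", "data": {"deltas": [[0,0,0,0.001,0,0.01,0],[0,0,0,0.001,0,0.02,0],[0,0,0,0.001,0,0.03,0],[0,0,0,0.001,0,0.038,0],[0,0,0,0.001,0,0.044,0],[0,0,0,0.001,0,0.044,0]]}}

```text
time: 24.85
ee_pos: [0.486, 0.2945, -0.012]
eef_rot: [1.0, -0.003, -0.001, 0.0]
ft_force: [-0.3, -0.4, -0.9]
width: 0.0434
```

Request:
{"op": "drive_tool", "data": {"deltas": [[0,0,0,0,0,0,1],[0,0,0,0,0,0,1],[0,0,0,0,0,0,1],[0,0,0,0,0,0,1],[0,0,0,0,0,0,1]], "squeeze": 15}}

```text
time: 25.35
ee_pos: [0.4868, 0.2951, -0.0107]
eef_rot: [1.0, -0.003, 0.0, -0.0]
ft_force: [0.8, -0.1, 1.7]
width: 0.0292
```

Gripped at 29.2 mm, less than the 32 mm body, so the pads may sit above the axis. I'll open, go 4 mm lower while watching the force, and regrip.

Request:
{"op": "drive_tool", "data": {"deltas": [[0,0,0,0,0,0,0],[0,0,0,0,0,0,0],[0,0,0,0,0,0,0],[0,0,0,0,0,0.002,0],[0,0,0,0,0,0.004,0],[0,0,0,0,0,0.004,0]]}}

```text
time: 25.95
ee_pos: [0.4865, 0.2949, -0.0152]
eef_rot: [1.0, -0.003, -0.0, 0.0]
ft_force: [-0.1, 0.7, 0.2]
width: 0.0432
```

Request:
{"op": "drive_tool", "data": {"deltas": [[0,0,0,0,0,0,1],[0,0,0,0,0,0,1],[0,0,0,0,0,0,1],[0,0,0,0,0,0,1],[0,0,0,0,0,0,1],[0,0,0,0,0,0,1]], "squeeze": 15}}

```text
time: 26.55
ee_pos: [0.4865, 0.2949, -0.0151]
eef_rot: [1.0, -0.003, -0.0, 0.0]
ft_force: [-0.1, -0.0, -1.1]
width: 0.0295
```

Almost unchanged at 29.5 mm, so the pads do span the axis and the body is simply that wide there. Lifting.

Request:
{"op": "drive_tool", "data": {"deltas": [[0,0,0,0,0,-0.01,1],[0,0,0,0,0,-0.03,1],[0,0,0,0,0,-0.06,1],[0,0,0,0,0,-0.1,1],[0,0,0,0,0,-0.14,1],[0,0,0,0,0,-0.165,1],[0,0,0,0,0,-0.165,1],[0,0,0,0,0,-0.165,1]]}}

```text
time: 27.35
ee_pos: [0.4866, 0.295, 0.1505]
eef_rot: [1.0, -0.003, 0.0, -0.0]
ft_force: [0.4, -0.8, -0.7]
width: 0.0296
```

```bash
python3 - <<'E'
from h import *
s=read_state(); print(s["time"],s["ee_pos"],s["width"],s["ft_force"],s["joint_positions"].round(2))
im,d=camera("side"); find("tube_green_center","side",d,.1,.3); 
for t in ("orange","blue"): find(f"tube_{t}_center","side",d,.015,.06)
cv2.imwrite("pics/s7.png",cv2.resize(im[190:390,150:390,::-1],None,fx=2.4,fy=2.4))
find("mixer","side",d,.03,.07)
P=world("side",d,outline_of("mixer","side")[0]["pixels"]);print(np.percentile(P[:,2],[50,90,97]))
im,d=camera("top"); find("mixer","top",d,.03,.07); tip("mixer","top",0)
E
```

```text
27.35 [0.48656675 0.29498234 0.15045505] 0.029623179055950938 [ 0.38342729 -0.80344451 -0.65392305] [-1.12  0.27  0.59  1.71 -0.16  1.21 -2.07]
tube_green_center side 0.78 [272. 275.] (array([445.9, 300. ]), array([24.4, 39. ]), 89.1, np.float64(0.1938), 264)
tube_orange_center side 0.64 [260. 308.] (array([485. , 242.6]), array([113.3,  26.9]), 1.8, np.float64(0.0311), 617)
tube_blue_center side 0.64 [248. 349.] (array([487.2, 356. ]), array([116.6,  28.2]), 1.5, np.float64(0.0325), 699)
mixer side 0.63 [309. 244.] (array([414.9,   4.9]), array([152.3, 192.6]), 79.0, np.float64(0.051), 2597)
[0.04883566 0.05625791 0.05774257]
mixer top 0.95 [287. 228.] (array([439. ,  -7.5]), array([147.5, 235.2]), 76.9, np.float64(0.0529), 3434)
tip mixer top 0.56 [289. 223.] [ 0.4666 -0.0133  0.    ]
```

View pics/s7.png

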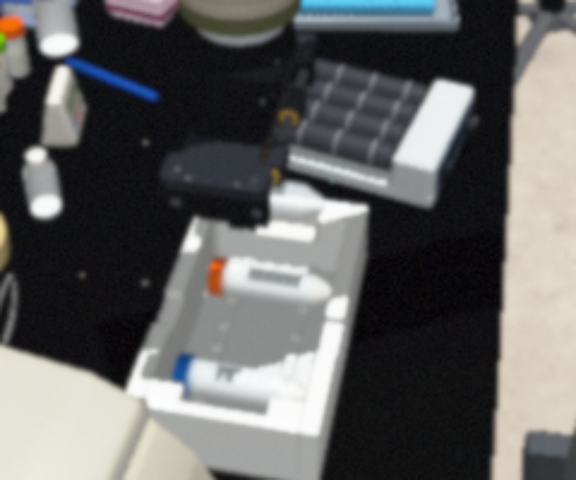

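The green tube hangs from the gripper (foot at crop (300,195)), and orange and blue are unmoved. I'll find the valleys precisely from the mixer's height profile.

```bash
python3 - <<'E'
from h import *
from scipy.optimize import minimize
def prof(x,y):  # roller top surface
    k=np.array([-.054,-.018,.018,.054]); dy=np.abs(y[:,None]-k).min(1); return .04+np.sqrt(np.maximum(.015**2-dy**2,1e-6))
for cam in ("top","side"):
    im,d=camera(cam); P=world(cam,d,np.ones(d.shape,bool))
    P=P[(abs(P[:,0]-.457)<.13)&(abs(P[:,1]+.008)<.12)&(P[:,2]>.035)&(P[:,2]<.075)]
    def fr(p): 
        c,s=np.cos(p[2]),np.sin(p[2]); q=P[:,:2]-p[:2]; return q@np.array([[c,-s],[s,c]])
    def cost(p):
        q=fr([.457,p[0],p[1]]); m=(abs(q[:,0])<.07)&(abs(q[:,1])<.06)
        return np.mean(np.minimum(abs(P[m,2]-p[2]-prof(q[m,0],q[m,1])),.01))
    best=min((minimize(cost,[y,a,0],method="Nelder-Mead") for y in np.arange(-.02,.006,.005) for a in (-.24,-.21)),key=lambda r:r.fun)
    y,a,dz=best.x; q=fr([.457,y,a]); h=q[(P[:,2]>.0565)&(q[:,0]<-.05)]
    m=abs(q[:,1])<.06
    print(cam,"y@x=.457",y,np.degrees(a),dz,best.fun,"x range",np.percentile(q[m,0],[1,99]),"housing edge x",np.percentile(h[:,0],[2,98]) if len(h) else None)
E
```

```text
top y@x=.457 -0.01048815110746484 -12.339202514458929 -0.0006514283253126424 0.0019782271488396836 x range [-0.12641366  0.09402364] housing edge x [-0.12403213 -0.07079679]
side y@x=.457 -0.007742799131560159 -12.46697878137803 -0.0021573055046122903 0.002148213127638449 x range [-0.12857792  0.04641917] housing edge x [-0.12366361 -0.08619125]
```

```bash
python3 - <<'E'
from h import *
go((.457,-.0092,.09),77.6)
E
```

```text
go (0.457, -0.0092, 0.09) turn [1.000e-02 1.000e-02 1.205e+01] shift [-0.0277  0.3042  0.0598]
```

Request:
{"op": "drive_tool", "data": {"deltas": [[0,0,12.05,-0.0277,0.3042,0,1],[0,0,12.05,-0.0277,0.3042,0,1],[0,0,12.05,-0.0277,0.3042,0,1],[0,0,12.05,-0.0277,0.3042,0,1],[0,0,12.05,-0.0277,0.3042,0,1],[0,0,12.05,-0.0277,0.3042,0,1],[0,0,12.05,-0.0277,0.3042,0.02,1],[0,0,12.05,-0.0277,0.3042,0.04,1],[0,0,12.05,-0.0277,0.3042,0.06,1],[0,0,12.05,-0.0277,0.3042,0.06,1],[0,0,12.05,-0.0277,0.3042,0.06,1],[0,0,12.05,-0.0277,0.3042,0.06,1]]}}

```text
time: 29.1
ee_pos: [0.4577, -0.009, 0.091]
eef_rot: [0.994, -0.108, 0.001, -0.0]
ft_force: [0.3, 1.4, -0.9]
width: 0.0293
```

```bash
python3 - <<'E'
from h import *
s=read_state(); print(s["time"],s["ee_pos"],s["width"],s["ft_force"],s["joint_positions"].round(2))
go((.457,-.0092,.036),77.6)
im,d=camera("top"); find("tube_green_center","top",d,.08,.3)
im,d=camera("side"); find("tube_green_center","side",d,.08,.3)
E
```

```text
29.1 [ 0.45773347 -0.00899463  0.09095542] 0.02934205434259995 [ 0.33297464  1.37400353 -0.94123559] [-0.9   0.05  0.86  2.06 -0.05  1.05 -1.81]
go (0.457, -0.0092, 0.036) turn [-0.04 -0.07  0.01] shift [-0.0007  0.0004  0.055 ]
tube_green_center top none
tube_green_center side 0.63 [302. 214.] (array([460.7,  32.2]), array([ 91.4, 114.5]), 80.8, np.float64(0.1327), 249)
```

Request:
{"op": "drive_tool", "data": {"deltas": [[0,0,0,-0.0007,0,0.025,1],[0,0,0,-0.0007,0,0.045,1],[0,0,0,-0.0007,0,0.052,1],[0,0,0,-0.0007,0,0.053,1],[0,0,0,-0.0007,0,0.053,1]]}}

```text
time: 29.8
ee_pos: [0.4568, -0.009, 0.0376]
eef_rot: [0.994, -0.108, 0.0, -0.0]
ft_force: [1.1, 0.6, 0.1]
width: 0.0295
```

Request:
{"op": "drive_tool", "data": {"deltas": [[0,0,0,0,0,0.001,1],[0,0,0,0,0,0.002,1],[0,0,0,0,0,0.002,1]]}}

```text
time: 30.1
ee_pos: [0.457, -0.0088, 0.0356]
eef_rot: [0.994, -0.108, 0.001, -0.0]
ft_force: [-1.5, 0.8, 3.6]
width: 0.0293
```

```bash
python3 - <<'E'
from h import *
s=read_state(); print(s["time"],s["ee_pos"],s["width"],s["ft_force"])
im,d=camera("side"); find("tube_green_center","side",d,.05,.12)
cv2.imwrite("pics/s8.png",cv2.resize(im[170:300,220:370,::-1],None,fx=4,fy=4))
E
```

```text
30.1 [ 0.4569609  -0.00877522  0.03561809] 0.029279173480018805 [-1.45191973  0.83818429  3.64401818]
tube_green_center side none
```

View pics/s8.png

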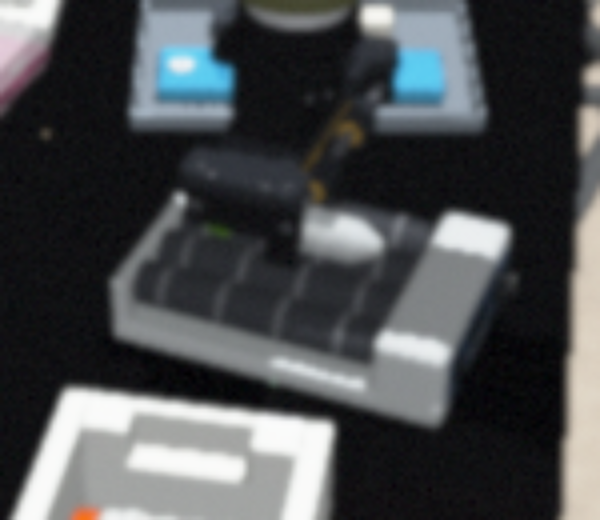

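The tube lies in line over the middle valley (foot at crop (345,235)), with first contact at 3.6 N. I'll back off 1 mm and release.

Request:
{"op": "drive_tool", "data": {"deltas": [[0,0,0,0,0,-0.001,1],[0,0,0,0,0,-0.001,0.15],[0,0,0,0,0,-0.001,0.0],[0,0,0,0,0,-0.001,0.0],[0,0,0,0,0,-0.001,0],[0,0,0,0,0,-0.001,0]]}}

```text
time: 30.8
ee_pos: [0.4563, -0.009, 0.0359]
eef_rot: [0.994, -0.108, -0.0, -0.0]
ft_force: [-0.9, 0.3, -0.3]
width: 0.0432
```

Request:
{"op": "drive_tool", "data": {"deltas": [[0,0,0,0,0,-0.01,0],[0,0,0,0,0,-0.03,0],[0,0,0,0,0,-0.07,0],[0,0,0,0,0,-0.115,0],[0,0,0,0,0,-0.115,0]]}}

```text
time: 31.3
ee_pos: [0.4595, -0.0091, 0.1565]
eef_rot: [0.994, -0.108, 0.004, -0.002]
ft_force: [0.1, -0.5, -1.4]
width: 0.0436
```

```bash
python3 - <<'E'
from h import *
s=read_state(); print(s["time"],s["ee_pos"],s["width"],s["ft_force"],s["joint_positions"].round(2))
im,d=camera("side"); find("tube_green_center","side",d,.05,.12); tip("tube_green_center","side",.066)
o=outline_of("tube_green_center","side")
if o: print("ztop",np.percentile(world("side",d,o[0]["pixels"])[:,2],[50,90,97]))
cv2.imwrite("pics/s9.png",cv2.resize(im[150:300,220:370,::-1],None,fx=4,fy=4))
go((.4926,-.2817,.15),99.6)
E
```

```text
31.3 [ 0.45953162 -0.00908824  0.15653408] 0.04357278061095724 [ 0.12151742 -0.47660198 -1.42121727] [-0.95 -0.07  0.86  1.98  0.05  1.19 -1.9 ]
tube_green_center side 0.56 [288. 231.] (array([467.3,  -9.3]), array([ 62.6, 134.9]), 55.0, np.float64(0.0712), 502)
tip tube_green_center side 0.92 [296. 229.] [ 0.4484 -0.0024  0.066 ]
ztop [0.07056834 0.07915512 0.08156406]
go (0.4926, -0.2817, 0.15) turn [ -0.     0.05 -21.99] shift [0.0944 0.2584 0.0005]
```

View pics/s9.png

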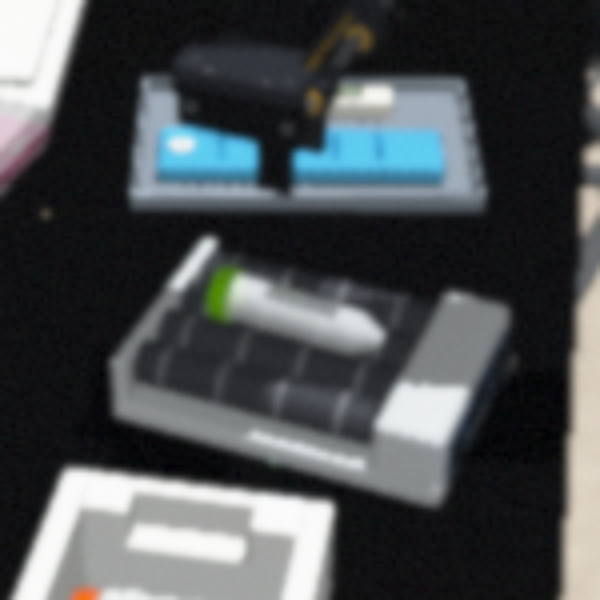

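The green tube lies in the middle valley, aligned with the rollers (crop (215,290) to (380,340), top at 0.0815, so axis about 0.0655). Now the brick.

Request:
{"op": "drive_tool", "data": {"deltas": [[0,0,-22,0.0944,0.2584,0,-0.6],[0,0,-22,0.0944,0.2584,0,-0.6],[0,0,-22,0.0944,0.2584,0,-0.6],[0,0,-22,0.0944,0.2584,0,-0.6],[0,0,-22,0.0944,0.2584,0,-0.6],[0,0,-22,0.0944,0.2584,0,-0.6],[0,0,-22,0.0944,0.2584,0.05,-0.6],[0,0,-22,0.0944,0.2584,0.09,-0.6],[0,0,-22,0.0944,0.2584,0.1,-0.6],[0,0,-22,0.0944,0.2584,0.1,-0.6],[0,0,-22,0.0944,0.2584,0.1,-0.6]]}}

```text
time: 32.6
ee_pos: [0.4939, -0.2817, 0.0524]
eef_rot: [0.996, 0.084, 0.001, 0.0]
ft_force: [0.6, 0.2, 0.8]
width: 0.0697
```

```bash
python3 - <<'E'
from h import *
s=read_state(); print(s["time"],s["ee_pos"],s["width"],s["ft_force"],s["joint_positions"].round(2))
go((.4926,-.2817,-.012),99.6)
im,d=camera("side"); find("brick_center","side",d,.012,.04); tip("brick_center","side",.012)
im,d=camera("top");  find("tube_green_center","top",d,.05,.12)
E
```

```text
32.6 [ 0.49388826 -0.28165042  0.05241474] 0.06970141019211801 [0.57695114 0.21659194 0.77935863] [-0.32  0.5   0.95  1.82 -0.46  1.06 -0.59]
go (0.4926, -0.2817, -0.012) turn [ 0.04 -0.06  0.04] shift [-0.0013 -0.0002  0.0644]
brick_center side 0.67 [294. 191.] (array([ 492.3, -279.8]), array([225.6,  67.6]), 9.9, np.float64(0.0187), 830)
tip brick_center side 0.94 [294. 191.] [ 0.4934 -0.2665  0.012 ]
tube_green_center top 0.68 [287. 222.] (array([453. ,  -9.7]), array([ 30. , 112.2]), 78.7, np.float64(0.077), 390)
```

Request:
{"op": "drive_tool", "data": {"deltas": [[0,0,0,-0.001,0,0.03,-0.6],[0,0,0,-0.001,0,0.055,-0.6],[0,0,0,-0.001,0,0.064,-0.6],[0,0,0,-0.001,0,0.064,-0.6],[0,0,0,-0.001,0,0.064,1],[0,0,0,-0.001,0,0.064,1],[0,0,0,-0.001,0,0.064,1],[0,0,0,-0.001,0,0.064,1],[0,0,0,-0.001,0,0.064,1]], "squeeze": 25}}

```text
time: 33.75
ee_pos: [0.4929, -0.2823, -0.0118]
eef_rot: [0.996, 0.084, 0.001, 0.0]
ft_force: [-1.5, -0.5, 7.9]
width: 0.0597
```

Request:
{"op": "drive_tool", "data": {"deltas": [[0,0,0,0,0,-0.02,1],[0,0,0,0,0,-0.06,1],[0,0,0,0,0,-0.1,1],[0,0,0,0,0,-0.15,1],[0,0,0,0,0,-0.165,1],[0,0,0,0,0,-0.165,1]]}}

```text
time: 34.35
ee_pos: [0.4933, -0.2822, 0.154]
eef_rot: [0.996, 0.084, 0.002, 0.0]
ft_force: [0.2, 0.0, -3.3]
width: 0.0598
```

```bash
python3 - <<'E'
from h import *
s=read_state(); print(s["time"],s["ee_pos"],s["width"],s["ft_force"],s["joint_positions"].round(2))
go((.4845,.2945,.13),-.4)
E
```

```text
34.35 [ 0.49325905 -0.28222691  0.15396946] 0.059800675558623846 [ 0.24158518  0.04524978 -3.27558863] [-0.41  0.37  1.05  1.73 -0.34  1.24 -0.67]
go (0.4845, 0.2945, 0.13) turn [  0.21  -0.15 -79.98] shift [ 0.0877 -0.5701  0.0237]
```

Request:
{"op": "drive_tool", "data": {"deltas": [[0,0,-80,0.0877,-0.57,0,1],[0,0,-80,0.0877,-0.57,0,1],[0,0,-80,0.0877,-0.57,0,1],[0,0,-80,0.0877,-0.57,0,1],[0,0,-80,0.0877,-0.57,0,1],[0,0,-80,0.0877,-0.57,0,1],[0,0,-80,0.0877,-0.57,0,1],[0,0,-80,0.0877,-0.57,0,1],[0,0,-80,0.0877,-0.57,0,1],[0,0,-80,0.0877,-0.57,0,1],[0,0,-80,0.0877,-0.57,0,1],[0,0,-80,0.0877,-0.57,0,1]]}}

```text
time: 35.55
ee_pos: [0.4806, 0.2995, 0.149]
eef_rot: [0.708, 0.707, -0.002, -0.001]
ft_force: [-0.1, -0.1, -2.7]
width: 0.0595
```

Request:
{"op": "drive_tool", "data": {"deltas": [[0,0,0,0,0,0,1],[0,0,0,0,0,0,1],[0,0,0,0,0,0,1]]}}

```text
time: 35.85
ee_pos: [0.4833, 0.2931, 0.1508]
eef_rot: [0.71, 0.704, -0.001, 0.0]
ft_force: [0.1, -0.9, -1.8]
width: 0.0595
```

```bash
python3 - <<'E'
from h import *
s=read_state(); print(s["time"],s["ee_pos"],s["width"],s["ft_force"],s["joint_positions"].round(2))
im,d=camera("side"); find("brick_center","side",d,.12,.3)
o=outline_of("brick_center","side")[0]["pixels"];P=world("side",d,o);P=P[P[:,2]>.165]
print(np.percentile(P,[1,99],axis=0).round(4))
A=np.c_[P[:,:2]-[.4845,.2945],np.ones(len(P))]; print("plane",np.linalg.lstsq(A,P[:,2],rcond=None)[0])
im,d=camera("top"); find("brick_center","top",d,.12,.3)
go((.4845,.2945,.06),-.4)
E
```

```text
35.85 [0.48325988 0.29309007 0.15079075] 0.05952595972951041 [ 0.09741542 -0.93962267 -1.78623349] [-1.16  0.26  0.63  1.72 -0.16  1.21 -0.5 ]
brick_center side 0.86 [250. 291.] (array([482.5, 311.8]), array([ 69.3, 195.4]), 1.9, np.float64(0.1821), 2264)
[[0.4521 0.2224 0.1696]
 [0.512  0.4079 0.2093]]
plane [-0.06864761 -0.02396151  0.18307162]
brick_center top 0.75 [196. 203.] (array([483.3, 237.1]), array([ 60.4, 114.5]), 0.1, np.float64(0.184), 931)
go (0.4845, 0.2945, 0.06) turn [-0.   -0.02 -0.05] shift [0.0003 0.0009 0.092 ]
```

The brick's far end is at y=0.408 against 0.4075 expected, so it is aligned. Lowering it.

Request:
{"op": "drive_tool", "data": {"deltas": [[0,0,0,0.0003,0.0009,0.04,1],[0,0,0,0.0003,0.0009,0.07,1],[0,0,0,0.0003,0.0009,0.085,1],[0,0,0,0.0003,0.0009,0.092,1],[0,0,0,0.0003,0.0009,0.092,1],[0,0,0,0.0003,0.0009,0.092,1]]}}

```text
time: 36.7
ee_pos: [0.4852, 0.2956, 0.0613]
eef_rot: [0.71, 0.705, 0.001, 0.0]
ft_force: [-0.7, -0.4, -1.9]
width: 0.06
```

```bash
python3 - <<'E'
from h import *
s=read_state(); print(s["time"],s["ee_pos"],s["ft_force"])
im,d=camera("side"); find("brick_center","side",d,.07,.3); find("shipper","side",d,.062,.075)
o=outline_of("brick_center","side")[0]["pixels"];P=world("side",d,o);P=P[(P[:,2]>.07)&(P[:,2]<.12)]
print(np.percentile(P,[1,50,99],axis=0).round(4))
im2,d=camera("top"); find("brick_center","top",d,.07,.3); find("shipper","top",d,.062,.075)
cv2.imwrite("pics/s10.png",cv2.resize(im[220:400,160:330,::-1],None,fx=3.3,fy=3.3))
E
```

```text
36.7 [0.48518316 0.2956013  0.06125425] [-0.68381478 -0.40783519 -1.91413871]
brick_center side 0.74 [295. 229.] (array([453.5,  -2.1]), array([21.8, 97.3]), 77.2, np.float64(0.0757), 223)
shipper side 0.7 [263. 347.] (array([483.9, 331.4]), array([186.8, 156.6]), 90.0, np.float64(0.0688), 1558)
[[ 0.4084 -0.0191  0.0704]
 [ 0.4582 -0.0018  0.0757]
 [ 0.4981  0.0125  0.0831]]
brick_center top 0.9 [202. 209.] (array([484.2, 231.1]), array([99.4, 59.2]), 89.1, np.float64(0.0932), 746)
shipper top 0.74 [212. 223.] (array([484. , 225.3]), array([121.9, 157.2]), 89.5, np.float64(0.0693), 731)
```

View pics/s10.png

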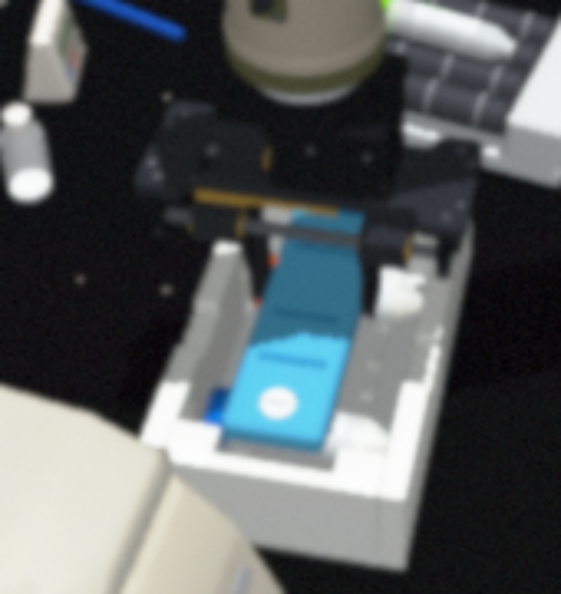

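The brick stands over its slot, aligned in x and y (near end at y≈0.181, as it should be). Lowering onto the ledges.

Request:
{"op": "drive_tool", "data": {"deltas": [[0,0,0,0,0,0.01,1],[0,0,0,0,0,0.02,1],[0,0,0,0,0,0.027,1],[0,0,0,0,0,0.03,1],[0,0,0,0,0,0.03,1]]}}

```text
time: 37.55
ee_pos: [0.484, 0.2948, 0.0292]
eef_rot: [0.71, 0.705, -0.001, 0.0]
ft_force: [-1.3, 0.1, -1.9]
width: 0.0599
```

Request:
{"op": "drive_tool", "data": {"deltas": [[0,0,0,0,0,0.002,1],[0,0,0,0,0,0.002,1],[0,0,0,0,0,0.002,1]]}}

```text
time: 37.85
ee_pos: [0.4845, 0.2952, 0.0282]
eef_rot: [0.71, 0.705, 0.0, -0.0]
ft_force: [1.0, -0.8, -2.7]
width: 0.06
```

Request:
{"op": "drive_tool", "data": {"deltas": [[0,0,0,0,0,0.001,1],[0,0,0,0,0,0.002,1],[0,0,0,0,0,0.002,1],[0,0,0,0,0,0.002,1]]}}

```text
time: 38.25
ee_pos: [0.4846, 0.2954, 0.0272]
eef_rot: [0.71, 0.705, 0.0, -0.0]
ft_force: [-5.7, -3.3, 12.4]
width: 0.0599
```

Request:
{"op": "drive_tool", "data": {"deltas": [[0,0,0,0,0,0.001,1],[0,0,0,0,0,0.001,1],[0,0,0,0,0,0.001,1]]}}

```text
time: 38.55
ee_pos: [0.4845, 0.2954, 0.0271]
eef_rot: [0.71, 0.705, 0.0, -0.001]
ft_force: [-9.4, -4.9, 22.8]
width: 0.0597
```

It is on the ledges, with contact at the expected height. I'll relieve the force and release.

Request:
{"op": "drive_tool", "data": {"deltas": [[0,0,0,0,0,-0.002,1],[0,0,0,0,0,-0.002,1],[0,0,0,0,0,-0.002,-0.6],[0,0,0,0,0,-0.002,-0.6],[0,0,0,0,0,-0.002,-0.6],[0,0,0,0,0,-0.002,-0.6],[0,0,0,0,0,-0.002,-0.6],[0,0,0,0,0,-0.02,-0.6],[0,0,0,0,0,-0.05,-0.6],[0,0,0,0,0,-0.09,-0.6],[0,0,0,0,0,-0.13,-0.6]]}}

```text
time: 39.65
ee_pos: [0.4841, 0.2948, 0.1562]
eef_rot: [0.71, 0.705, -0.0, 0.0]
ft_force: [1.0, 1.1, 0.0]
width: 0.0697
```

```bash
python3 - <<'E'
from h import *
s=read_state(); print(s["time"],s["ee_pos"],s["width"],s["ft_force"],s["joint_positions"].round(2))
im,d=camera("side"); find("brick_center","side",d,.045,.075)
im2,d2=camera("top"); find("brick_center","top",d2,.045,.075);find("logger_center","top",d2,.012,.04)
go((.4845,-.05,.16),0)
go((.5035,-.3635,.06),99.6)
E
```

```text
39.65 [0.48410743 0.2947655  0.15617243] 0.06966695173330716 [0.98514117 1.09107925 0.04583617] [-1.16  0.26  0.63  1.71 -0.16  1.22 -0.5 ]
brick_center side 0.65 [256. 326.] (array([484.2, 296.2]), array([238. ,  60.6]), 89.7, np.float64(0.0587), 2411)
brick_center top 0.63 [199. 210.] (array([484.3, 258.9]), array([154.8,  60.3]), 89.2, np.float64(0.0593), 989)
logger_center top 0.85 [407. 214.] (array([ 502.8, -363.2]), array([148.2,  28.1]), 8.5, np.float64(0.0218), 471)
go (0.4845, -0.05, 0.16) turn [-0.03 -0.   -0.38] shift [-0.3451  0.0028 -0.0056]
go (0.5035, -0.3635, 0.06) turn [-3.000e-02  2.000e-02  8.002e+01] shift [-0.6585  0.0239  0.0944]
```

The brick is seated (centre (0.4843,0.296), top 0.059). Now the logger.

Request:
{"op": "drive_tool", "data": {"deltas": [[0,0,80,-0.6585,0.0239,0,0],[0,0,80,-0.6585,0.0239,0,0],[0,0,80,-0.6585,0.0239,0,0],[0,0,80,-0.6585,0.0239,0,0],[0,0,80,-0.6585,0.0239,0,0],[0,0,80,-0.6585,0.0239,0,0],[0,0,80,-0.6585,0.0239,0,0],[0,0,80,-0.6585,0.0239,0,0],[0,0,80,-0.6585,0.0239,0,0],[0,0,80,-0.6585,0.0239,0,0],[0,0,80,-0.6585,0.0239,0,0],[0,0,80,-0.6585,0.0239,0,0]]}}

```text
time: 41.1
ee_pos: [0.5013, -0.3059, 0.1531]
eef_rot: [0.996, 0.084, -0.001, -0.0]
ft_force: [0.4, 0.1, 1.4]
width: 0.0437
```

```bash
python3 - <<'E'
from h import *
s=read_state(); print(s["time"],s["ee_pos"],s["width"],s["joint_positions"].round(2))
im,d=camera("side"); find("brick_center","side",d,.045,.075)
im,d=camera("top"); find("brick_center","top",d,.045,.075)
go((.5035,-.3635,.06),99.6)
E
```

```text
41.1 [ 0.50130947 -0.30593205  0.15309547] 0.04372088851979857 [-0.33  0.43  1.04  1.67 -0.39  1.26 -0.62]
brick_center side 0.84 [255. 323.] (array([484.1, 295.8]), array([239.3,  60.4]), 89.7, np.float64(0.0588), 2415)
brick_center top 0.58 [183. 213.] (array([484.1, 294.6]), array([227.1,  60.5]), 89.1, np.float64(0.0594), 1559)
go (0.5035, -0.3635, 0.06) turn [-0.01  0.18 -0.25] shift [-0.0057  0.0568  0.0933]
```

Request:
{"op": "drive_tool", "data": {"deltas": [[0,0,-0.3,-0.0057,0.04,0.02,0.15],[0,0,-0.3,-0.0057,0.0568,0.05,0.15],[0,0,-0.3,-0.0057,0.0568,0.09,0.15],[0,0,-0.3,-0.0057,0.0568,0.0933,0.15],[0,0,-0.3,-0.0057,0.0568,0.0933,0.15],[0,0,-0.3,-0.0057,0.0568,0.0933,0.15]]}}

```text
time: 41.9
ee_pos: [0.5072, -0.3609, 0.0634]
eef_rot: [0.996, 0.087, 0.001, 0.0]
ft_force: [-0.3, 0.6, 1.2]
width: 0.0371
```

```bash
python3 - <<'E'
from h import *
s=read_state(); print(s["time"],s["ee_pos"],s["width"],s["joint_positions"].round(2))
go((.5037,-.3635,-.0125),99.2)
E
```

```text
41.9 [ 0.50715176 -0.36092919  0.06338177] 0.03712197183103334 [-0.14  0.6   0.93  1.67 -0.52  1.14 -0.46]
go (0.5037, -0.3635, -0.0125) turn [ 0.05 -0.1   0.81] shift [-0.004   0.0019  0.0759]
```

Request:
{"op": "drive_tool", "data": {"deltas": [[0,0,0.5,-0.003,0.0015,0.03,0.15],[0,0,0.5,-0.003,0.0015,0.055,0.15],[0,0,0.5,-0.003,0.0015,0.07,0.15],[0,0,0.5,-0.003,0.0015,0.075,0.15],[0,0,0.5,-0.003,0.0015,0.075,0.15],[0,0,0.5,-0.003,0.0015,0.075,1],[0,0,0.5,-0.003,0.0015,0.075,1],[0,0,0.5,-0.003,0.0015,0.075,1],[0,0,0.5,-0.003,0.0015,0.075,1],[0,0,0.5,-0.003,0.0015,0.075,1]], "squeeze": 15}}

```text
time: 42.9
ee_pos: [0.5038, -0.364, -0.0123]
eef_rot: [0.997, 0.082, 0.001, 0.0]
ft_force: [-1.0, 1.5, 6.9]
width: 0.0261
```

Request:
{"op": "drive_tool", "data": {"deltas": [[0,0,0,0,0,-0.02,1],[0,0,0,0,0,-0.06,1],[0,0,0,0,0,-0.1,1],[0,0,0,0,0,-0.15,1],[0,0,0,0,0,-0.165,1],[0,0,0,0,0,-0.165,1]]}}

```text
time: 43.5
ee_pos: [0.5042, -0.3645, 0.1543]
eef_rot: [0.997, 0.082, 0.002, 0.001]
ft_force: [-0.0, 0.1, -2.4]
width: 0.0257
```

```bash
python3 - <<'E'
from h import *
s=read_state(); print(s["time"],s["ee_pos"],s["width"],s["ft_force"],s["joint_positions"].round(2))
im,d=camera("side"); find("logger_center","side",d,.14,.3)
go((.484,.3235,.14),89.6)
E
```

```text
43.5 [ 0.50422685 -0.36448921  0.15430198] 0.025679423769851835 [-0.04104034  0.08393375 -2.38596939] [-0.18  0.51  1.    1.58 -0.45  1.29 -0.52]
logger_center side 0.78 [292. 127.] (array([ 504.6, -359.9]), array([148.8,  32.9]), 6.3, np.float64(0.184), 320)
go (0.484, 0.3235, 0.14) turn [-0.05  0.02  9.82] shift [ 0.0936 -0.6804  0.0114]
```

Request:
{"op": "drive_tool", "data": {"deltas": [[0,0,9.8,0.0936,-0.68,0.0,1],[0,0,9.8,0.0936,-0.68,0.0,1],[0,0,9.8,0.0936,-0.68,0.0,1],[0,0,9.8,0.0936,-0.68,0.0,1],[0,0,9.8,0.0936,-0.68,0.0,1],[0,0,9.8,0.0936,-0.68,0.0,1],[0,0,9.8,0.0936,-0.68,0.0,1],[0,0,9.8,0.0936,-0.68,0.0,1],[0,0,9.8,0.0936,-0.68,0.0,1],[0,0,9.8,0.0936,-0.68,0.0,1],[0,0,9.8,0.0936,-0.68,0.0,1],[0,0,9.8,0.0936,-0.68,0.0,1]]}}

```text
time: 44.8
ee_pos: [0.4853, 0.238, 0.1501]
eef_rot: [1.0, -0.003, -0.001, 0.0]
ft_force: [0.8, 0.3, 0.7]
width: 0.0261
```

```bash
python3 - <<'E'
from h import *
s=read_state(); print(s["time"],s["ee_pos"],s["width"],s["joint_positions"].round(2))
go((.484,.3235,.10),89.6)
E
```

```text
44.8 [0.48526554 0.23796488 0.15005831] 0.02610960667126734 [-1.44  0.29  1.07  1.8  -0.27  1.21 -1.87]
go (0.484, 0.3235, 0.1) turn [0.05 0.11 0.05] shift [-0.0017 -0.0856  0.05  ]
```

Request:
{"op": "drive_tool", "data": {"deltas": [[0,0,0,-0.0017,-0.04,0,1],[0,0,0,-0.0017,-0.0856,0,1],[0,0,0,-0.0017,-0.0856,0.03,1],[0,0,0,-0.0017,-0.0856,0.05,1],[0,0,0,-0.0017,-0.0856,0.05,1],[0,0,0,-0.0017,-0.0856,0.05,1],[0,0,0,-0.0017,-0.0856,0.05,1]]}}

```text
time: 45.5
ee_pos: [0.4861, 0.3214, 0.1024]
eef_rot: [1.0, -0.004, 0.0, -0.0]
ft_force: [-0.1, 0.3, 0.1]
width: 0.0257
```

```bash
python3 - <<'E'
from h import *
s=read_state(); print(s["time"],s["ee_pos"],s["width"],s["joint_positions"].round(2))
go((.484,.3235,.055),89.6)
im,d=camera("side"); find("logger_center","side",d,.1,.3)
P=world("side",d,outline_of("logger_center","side")[0]["pixels"]); P=P[P[:,2]>.1]; print(np.percentile(P,[2,50,95,98],axis=0).round(4))
im,d=camera("top"); find("logger_center","top",d,.1,.3)
E
```

```text
45.5 [0.48608227 0.32144017 0.10240687] 0.025741345495318948 [-1.42  0.46  0.97  1.74 -0.41  1.16 -1.91]
go (0.484, 0.3235, 0.055) turn [-0.03 -0.04 -0.03] shift [-0.0021 -0.002   0.0474]
logger_center side 0.82 [275. 304.] (array([439.7, 324.8]), array([26.9, 56.7]), 89.6, np.float64(0.1353), 426)
[[0.4125 0.3137 0.1204]
 [0.4403 0.3315 0.1353]
 [0.4639 0.3371 0.1379]
 [0.4659 0.3376 0.1385]]
logger_center top 0.69 [164. 220.] (array([486.5, 317.9]), array([ 32.9, 149.4]), 88.8, np.float64(0.1372), 255)
```

Request:
{"op": "drive_tool", "data": {"deltas": [[0,0,0,-0.0021,-0.002,0.0,1],[0,0,0,-0.0021,-0.002,0.02,1],[0,0,0,-0.0021,-0.002,0.04,1],[0,0,0,-0.0021,-0.002,0.05,1],[0,0,0,-0.0021,-0.002,0.054,1],[0,0,0,-0.0021,-0.002,0.054,1],[0,0,0,-0.0021,-0.002,0.054,1]]}}

```text
time: 46.45
ee_pos: [0.484, 0.3238, 0.0484]
eef_rot: [1.0, -0.003, 0.0, -0.0]
ft_force: [0.0, -0.5, -0.7]
width: 0.0261
```

Request:
{"op": "drive_tool", "data": {"deltas": [[0,0,0,0,0,0.001,1],[0,0,0,0,0,0.001,1],[0,0,0,0,0,0.001,1]]}}

```text
time: 46.75
ee_pos: [0.4837, 0.3237, 0.047]
eef_rot: [1.0, -0.003, 0.0, -0.0]
ft_force: [-0.9, -0.8, -0.3]
width: 0.0257
```

```bash
python3 - <<'E'
from h import *
s=read_state(); print(s["time"],s["ee_pos"],s["width"],s["ft_force"])
im,d=camera("side"); find("logger_center","side",d,.065,.1)
P=world("side",d,outline_of("logger_center","side")[0]["pixels"]); print(np.percentile(P,[2,50,98],axis=0).round(4))
cv2.imwrite("pics/s11.png",cv2.resize(im[220:400,160:330,::-1],None,fx=3.3,fy=3.3))
E
```

```text
46.75 [0.4836558  0.32370397 0.04695009] 0.02565368641069438 [-0.8631132  -0.78075599 -0.30212621]
logger_center side 0.62 [277. 324.] (array([483.9, 326.9]), array([149.4,  35.6]), 4.2, np.float64(0.081), 413)
[[0.41   0.3142 0.0651]
 [0.4365 0.3334 0.0809]
 [0.5559 0.3394 0.0843]]
```

View pics/s11.png

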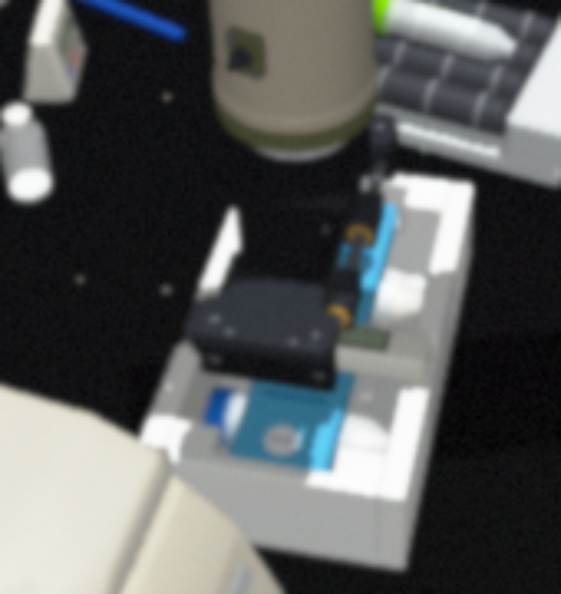

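The logger sits in the notch line (crop (380,350)), within about 1 mm of its seat. One more millimetre, then release and retract.

Request:
{"op": "drive_tool", "data": {"deltas": [[0,0,0,0,0,0.001,1],[0,0,0,0,0,0.001,1],[0,0,0,0,0,0.001,0.1],[0,0,0,0,0,0.001,0.1],[0,0,0,0,0,0.001,0.1],[0,0,0,0,0,0.001,0.1],[0,0,0,0,0,-0.01,0.1],[0,0,0,0,0,-0.04,0.1],[0,0,0,0,0,-0.08,0.1],[0,0,0,0,0,-0.12,0.1],[0,0,0,0,0,-0.14,0.1]]}}

```text
time: 48.0
ee_pos: [0.4849, 0.3237, 0.1908]
eef_rot: [1.0, -0.004, 0.002, -0.001]
ft_force: [1.0, 0.4, -0.3]
width: 0.0391
```

Request:
{"op": "drive_tool", "data": {"deltas": [[0,0,0,0,0.05,0,0.1],[0,0,0,0,0.1,0,0.1],[0,0,0,0,0.15,0,0.1],[0,0,0,0,0.15,0,0.1],[0,0,0,0,0.15,0,0.1]]}}

```text
time: 48.5
ee_pos: [0.4827, 0.1729, 0.1874]
eef_rot: [1.0, -0.005, -0.0, -0.001]
ft_force: [-0.2, -0.0, 0.0]
width: 0.0391
```

```bash
python3 - <<'E'
from h import *
s=read_state(); print(s["time"],s["ee_pos"],s["width"],s["ft_force"])
a,d=camera("side"); find("logger_center","side",d,.072,.095); find("brick_center","side",d,.05,.07); find("tube_green_center","side",d,.06,.12)
for t in ("orange","blue"): find(f"tube_{t}_center","side",d,.015,.06)
b,d=camera("top"); find("logger_center","top",d,.072,.095); find("brick_center","top",d,.05,.07); find("shipper","top",d,.062,.08); find("tube_green_center","top",d,.06,.12)
cv2.imwrite("pics/s12.png",cv2.resize(np.hstack([a[190:400,160:390,::-1]]),None,fx=2.5,fy=2.5))
E
```

```text
48.5 [0.48270746 0.17287604 0.18739805] 0.039139401793879834 [-0.2378328  -0.03278244  0.02200517]
logger_center side 0.82 [253. 322.] (array([484.5, 325.8]), array([ 28.6, 150.4]), 88.9, np.float64(0.0806), 910)
brick_center side 0.78 [255. 315.] (array([484. , 300.6]), array([224.6,  59.7]), 89.6, np.float64(0.0587), 1808)
tube_green_center side 0.85 [292. 229.] (array([453.2,  -1. ]), array([ 30.3, 113.4]), 76.2, np.float64(0.0721), 392)
tube_orange_center side none
tube_blue_center side 0.73 [231. 351.] (array([484.8, 353.8]), array([107.5,  28.4]), 3.4, np.float64(0.0334), 175)
logger_center top none
brick_center top 0.87 [149. 213.] (array([486.2, 295.1]), array([ 59.3, 227.4]), 0.5, np.float64(0.0595), 265)
shipper top 0.76 [146. 228.] (array([481.7, 293.5]), array([258.2, 152.1]), 89.4, np.float64(0.0693), 570)
tube_green_center top 0.74 [289. 221.] (array([454.1,  -9.1]), array([ 31.9, 112.8]), 75.8, np.float64(0.0761), 406)
```

View pics/s12.png

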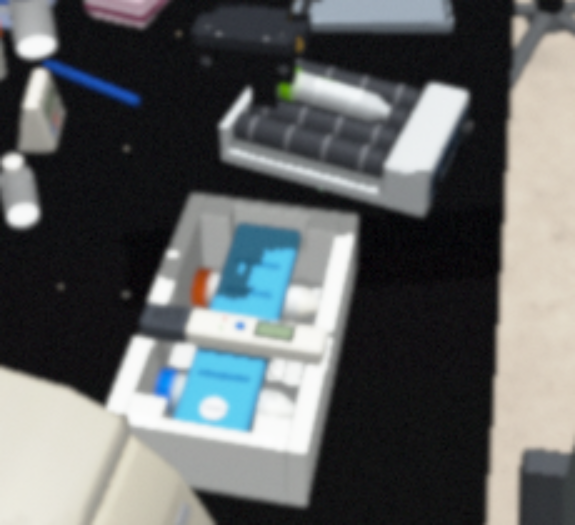

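The logger is back in its notches (crop (235,330)) with the brick seated under it. The orange and blue tubes are in place, and the green tube lies in the middle valley at (340,95). Handing in.

```bash
python3 -c "
from bench import *
print(close_job())"
```

```text
the job is handed in; nothing more can be done
None
```

The job is done and handed in at about 49 s of the 144 s allowed; no verdict was reported. The logger and brick went to the side tray and the green tube onto the mixer. Then the brick and the logger went back into the shipper.

**Last checks, from the cameras:**

| Item | Measured | Expected |
|---|---|---|
| Logger | centre (0.4845, 0.326), top 0.0806 | (0.4845, 0.3235), top 0.0815 |
| Brick | centre (0.484, 0.296), top 0.059 | (0.4845, 0.2945), top 0.060 |
| Green tube | in the middle valley, axis about 0.0655 up, aligned to about 2° | axis 0.0625–0.0705 up, within 8° |
| Blue tube | where it lay (about 3 mm difference, within measuring noise) | within 15 mm |

The gripper was open and clear of everything.

**What failed or disagreed:**
- **Tool height:** the reported tool height was about 36 mm too low, judged against the cameras. The first logger grasps closed on nothing because of it, but moved nothing. I corrected for it afterwards.
- **Orange tube:** the network did not find it in the last picture because the brick and logger cover much of it. It shows in place in that picture, and I measured it unmoved after the green tube was lifted out.
- **Logger, top camera:** it was hidden by the arm at the end, so its final position comes from the side camera only.
- **Brick, last pictures:** it was partly covered by the logger, so its position comes from before the logger went back. The last partly hidden readings put it within 2 mm in x and 5 mm in y of that.
- **Brick seating:** the wrist force reached about 23 N when it met its ledges, under the 120 N wrist limit.

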